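Pack three lidded dishes under the sprung rail of a carrying tray

TASK

Pack the three shallow lidded dishes into the steel carrying tray so that all of them lie flat on its floor, side by side, with the sprung hold-down rail at the tray's end pushed back and clamping them. Carry them lid up, never tipped far enough to spill, and leave the salt shaker, tumbler, tin and peeler where they are.

Things in the scene. Friction and masses are not known exactly. Their poses are not given: they have to be found in the camera images.
- slim_dish: Shallow white enamel dish, 20 mm high with its flush, fixed wooden lid, 0.2-0.4 kg. On the lid stands a wooden grip bar 10 mm thick, 36 long, 28 tall (top at 48 mm). Origin: on the underside below the bar's middle; z up, y along the bar, x across. From above an L, arms 54 and 42 mm wide, with corners x,y (mm): (-36,-50) (76,-50) (76,-8) (18,-8) (18,62) (-36,62).
- stout_dish: Dish of the same make, height, bar and axes as slim_dish, but from above a stouter L of 94 by 112 mm with one corner of 58 by 44 mm left out; corners x,y (mm): (4,-70) (40,-70) (40,42) (-54,42) (-54,-26) (4,-26). The lower edges of all three dishes are bevelled, 3 mm in over the lowest 4 mm.
- oblong_dish: Dish of the same make, height, bar and axes as slim_dish, but from above a plain rectangle: 66 mm along its x, 112 mm along its y, the bar in the middle. (A microwave oven hangs over the hob behind all this: front at about x = 0.57 m, underside 0.46 m up.)
- tray: Steel tray, fixed on the hob. Origin: underside, middle of the pocket; x points to the rail end, z up. Floor 3 mm thick. Pocket y -58 to 58 mm, x -104 (fixed end wall) to 104 mm (rail at rest): the dishes packed tight are 214 mm long, 6 mm more than that. Walls 14 mm high, then flared outward to a rolled edge 21 mm up; end wall behind the rail 26 mm. Wire handles reach to x -146 and 171 mm.
- rail (a joint): How far the sprung hold-down rail is pushed outward along tray +x, m: 0 at rest, stop at 0.014. Spring force 5 N at rest, 12 N at the stop.
- rail_face (a point): Middle of the rail's upright inner face, 10 mm above the tray's underside (moves with the rail). The face is 112 mm wide; along its top a lip overhangs the pocket by 10 mm, 31 to 34 mm above the tray's underside. Inside the lip there is no room to lower the last dish level, even at the rail's stop: it goes in tilted, edge first beneath the lip.
- salt_shaker: Glass salt shaker with grey cap, 44 mm across, 90 mm high; origin under its centre. Bystander, stays where it is.
- tumbler: Plain drinking glass, 81 mm across, 93 mm high; origin under its centre. Bystander, stays where it is.
- tin: Low food tin, 75 mm across, 58 mm high; origin under its centre. Bystander, stays where it is.
- peeler: Vegetable peeler lying flat, 170 by 25 by 18 mm; origin under its middle, x along it. Bystander, stays where it is.

How it is judged:
By the outcome, as a careful person would: the job done as asked, in the order asked, and still so for the second after the job is handed in, with the robot touching nothing.
It also fails if it takes over 72 s, if anything falls off the work surface, if the arm or the gripper's body presses on something with over 40 N, if the wrist force passes 120 N, or if a joint passes its speed limit or range.

ROBOT

A 7-joint arm with a two-finger parallel gripper is mounted at the origin on a cart in front of the work surface, level with it; the furniture and walls round the work are solid. World frame = base frame: x ahead of the robot, y to its left, z up, the work surface at z = 0. Lengths are in m, angles in rad, forces in N, time in s.
With the tool pointing down it reaches from about 0.425 to 0.875 m from the base axis. Payload 8.4 kg.
Tool frame: the origin (TCP) lies midway between the tips of the shut fingers; the grasp point (between the pads) lies 19 mm behind it; z points along the fingers, y is the line along which they close (so a half turn about z gives the same grasp; the last joint's range is limited). The gripper opens to 85 mm and grips with 20 to 120 N. Pads are 22 mm wide; open, the fingers measure 114 mm over their backs; the gripper's body (76 mm by 85 mm) begins 54 mm behind the grasp point. The pads swing forward as they close: fully open they stand 13 mm farther back than shut.
Start: joints at [-1.431, 0.333, 0.04, 1.465, -0.013, 1.343, -0.059], TCP at [0.154, 0.632, 0.231] pointing down, gripper open.
Joint ranges: [-2.58, 2.58], [-0.38, 2.09], [-1.3, 1.39], [0.25, 2.4], [-1.5, 4.64], [0.08, 2.09], [-2.65, 2.65]. Speed limits (rad/s): [2.22, 2.22, 2.79, 2.79, 3.14, 3.14, 3.14].

INTERFACE

Orientations are given as a 3x3 rotation matrix whose columns are the frame's x, y, z axes.
In Python, from rig import * gives the robot as it stands.
- The arm moves only by the tool send_rows, never from a script. Its argument "plan" is a list of rows, each an object of numbers: "gripper": the opening in per cent of the stroke, from 0 (shut) to 100 (fully open); "tx", "ty", "tz": the shift along the tool's x, y, z in m; "ax", "ay", "az": the turn, a rotation vector about the tool's x, y, z in degrees. In form: [{"gripper": .., "tx": .., "ty": .., "tz": .., "ax": .., "ay": .., "az": ..}, ...]. A call has 1 to 20 rows; each row is the pose to reach, as a shift and turn from the pose commanded when the call began, along the tool's axes at that moment; what a row does not reach only later rows make up. A row lasts 1/10 s, in which the tool goes at most 50 mm and 8.59 degrees, less where a joint would pass 70% of its speed; a pose out of reach is approached as far as the arm can. A call with a gripper value outside its range is refused whole. The fingers move at their own pace and stop on an object; the grip force is fixed at half the most. Time passes only in rows, so rows that repeat a pose let the fingers close. It gives the time, the measured TCP pose, the force, the opening and the grip force at its end, in the units of the state.
- observe(): the state, without advancing time (a new reading comes with each control period).
- get_image(name): name is "scene" or "top"; returns the picture (400x640x3 uint8, red, green, blue); there is no depth.
- camera_info(name): a dict with "fx", "fy", "cx", "cy" (pixels), "R" (3x3) and "t" (3): a world point X has camera coordinates R X + t. Camera axes: x right, y down, z forward; pixel columns grow to the right and rows downward; lengths in m; the calibration is good to about 2 mm. A picture is of the moment at which its call begins. camera_info takes no time and is no camera call.
- hand_in(): hands the job in; it is judged then, once.
The state is a dict: "time_s": time; "qpos": joint angles; "qd": joint speeds; "joint_efforts": joint torques, N m; "tool_pos": TCP position; "tool_rot": TCP orientation; "contact_force": force on the tool from outside, world axes, zero at the start; "wrist_torque": the same for the moment, N m; "gripper_width": finger opening in m; "grip_force": force on a finger pad.
Only numpy, scipy, OpenCV 4.12 (cv2) and the standard library are available. Lean on these libraries where they do the work, as an engineer would, in place of code of your own. Each camera call takes 0.05 s, during which the arm holds its last target. There are 200 camera calls.

## Working session

There is one attempt and no reset: what is moved stays moved. The work goes in short steps, Python scripts to look and compute and a tool call to move; the robot and the scene stay as the last step left them, time stands still between calls to the robot, and variables do not carry over. Pictures are saved under pics/ and viewed, at most 10 in all, crops included, and the job is handed in when it is done.

Besides the shell and the picture viewer there is one more tool, called after ">>>" by a JSON object that holds its "fn" and its "kwargs". send_rows: Moves the arm, as the interface text tells. Its arguments: {"type":"object","properties":{"plan":{"type":"array"}},"required":["plan"]}

```bash
ls; mkdir -p pics; python3 - <<'E'
from rig import *
import cv2
for n in("scene","top"):
    i=get_image(n); cv2.imwrite(f"pics/{n}0.png",i[:,:,::-1]); c=camera_info(n); print(n,c)
print(observe())
E
```

```text
pics
scene {'fx': 393.41773222888384, 'fy': 393.41773222888384, 'cx': 314.7336649764836, 'cy': 197.13565397526872, 'R': array([[ 0.89996983, -0.4358326 ,  0.01021069],
       [-0.28172451, -0.59930021, -0.74931339],
       [ 0.33269447,  0.67148284, -0.66213683]]), 't': array([-0.4870358 ,  0.17373659,  0.80151996])}
top {'fx': 486.22334280061483, 'fy': 486.22334280061483, 'cx': 323.5823641417942, 'cy': 195.48115109850062, 'R': array([[-0.02139718, -0.99972817, -0.00926011],
       [-0.98889477,  0.022526  , -0.14690033],
       [ 0.14706899,  0.00601402, -0.98910795]]), 't': array([-0.02502489,  0.5595054 ,  1.25177806])}
{'time_s': 0.1, 'qpos': array([-1.43117354,  0.33381782,  0.03988263,  1.46617881, -0.01342237,
        1.34331279, -0.05846315]), 'qd': array([ 0.00037746, -0.00275533,  0.00098735, -0.00184673, -0.00012566,
       -0.00144296,  0.00028031]), 'joint_efforts': array([ 5.16679938e-03, -6.60028696e+01,  1.37108680e+00, -4.06469965e+01,
        1.72857317e-02,  9.12689720e-03,  3.52104018e-05]), 'tool_pos': array([0.1536875 , 0.63114195, 0.2305268 ]), 'tool_rot': array([[-9.71618895e-01,  2.36551582e-01, -2.67693023e-04],
       [ 2.36551721e-01,  9.71617852e-01, -1.42579321e-03],
       [-7.71783189e-05, -1.44865087e-03, -9.99998948e-01]]), 'contact_force': array([ 0.46302629, -1.19231999,  0.00398772]), 'wrist_torque': array([ 0.00037311, -0.01991783,  0.01151574]), 'grip_force': 0.0, 'gripper_width': 0.08562181330454745}
```

View pics/scene0.png

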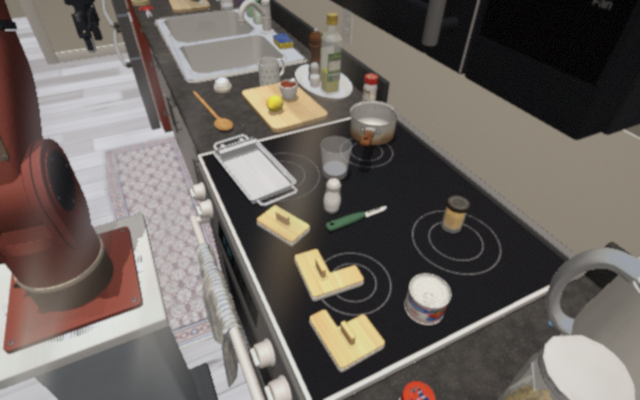

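View pics/top0.png

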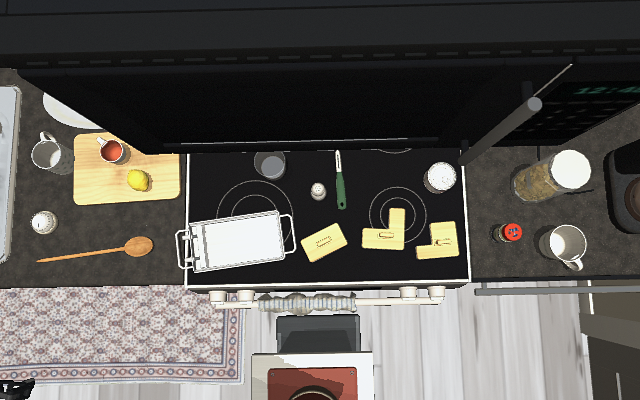

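The scene view shows the tray at (255,170), oblong at (283,224), and the two L dishes at (328,274) and (346,337). In the top view: tray (237,241), oblong (324,242), L dishes (385,232) and (437,240), shaker (318,191), tumbler (269,164), tin (440,177), peeler (340,180).

```bash
cat > h.py <<'E'
from rig import *
import numpy as np, cv2
def ray(n,uv,z):
    c=camera_info(n); uv=np.atleast_2d(uv).astype(float)
    d=np.c_[(uv[:,0]-c['cx'])/c['fx'],(uv[:,1]-c['cy'])/c['fy'],np.ones(len(uv))]@c['R']
    o=-c['R'].T@c['t']
    return (o+d*((z-o[2])/d[:,2])[:,None])[:,:2]
def proj(n,X):
    c=camera_info(n); p=np.atleast_2d(X)@c['R'].T+c['t']
    return np.c_[p[:,0]/p[:,2]*c['fx']+c['cx'],p[:,1]/p[:,2]*c['fy']+c['cy']]
SH={'slim':[(-36,-50),(76,-50),(76,-8),(18,-8),(18,62),(-36,62)],
'stout':[(4,-70),(40,-70),(40,42),(-54,42),(-54,-26),(4,-26)],
'oblong':[(-33,-56),(33,-56),(33,56),(-33,56)]}
def fit2(A,B): # B = R A + t
    a,b=A.mean(0),B.mean(0); H=(A-a).T@(B-b); th=np.arctan2(H[0,1]-H[1,0],H[0,0]+H[1,1])
    R=np.array([[np.cos(th),-np.sin(th)],[np.sin(th),np.cos(th)]]); t=b-R@a
    return th,t,np.sqrt((((A@R.T+t)-B)**2).sum(1).mean())
E
python3 - <<'E'
from h import *
i=get_image("top"); hsv=cv2.cvtColor(i,cv2.COLOR_RGB2HSV)
print([hsv[p[1],p[0]] for p in((315,240),(370,240),(437,250),(240,240),(400,260))])
m=cv2.inRange(hsv,(12,50,120),(35,255,255)); m[:,:295]=0;m[:,470:]=0;m[:200]=0;m[272:]=0
S=6; mb=(cv2.resize(m,None,fx=S,fy=S,interpolation=cv2.INTER_CUBIC)>127).astype(np.uint8)
mb=cv2.morphologyEx(mb,cv2.MORPH_CLOSE,np.ones((19,19)))
cs,_=cv2.findContours(mb,cv2.RETR_EXTERNAL,cv2.CHAIN_APPROX_NONE)
for c in cs:
    a=cv2.contourArea(c)/S/S
    if a<300: continue
    for e in (12,16,20,9):
        p=cv2.approxPolyDP(c,e,True)[:,0]
        if len(p) in(4,6): break
    w=ray("top",(p+.5)/S-.5,.02)
    print(a,len(p),(p/S).round(1).tolist())
    for k,v in SH.items():
        v=np.array(v)/1e3
        if len(v)!=len(w): continue
        best=min((fit2(v,np.roll(ww,s,0)) for s in range(len(w)) for ww in(w,w[::-1])),key=lambda r:r[2])
        print(k,np.degrees(best[0]).round(1),best[1].round(4),'rms',best[2].round(4))
cv2.imwrite("pics/top1.png",cv2.resize(i[195:285,170:470],None,fx=2.66,fy=2.66,interpolation=cv2.INTER_CUBIC)[:,:,::-1])
E
```

```text
[array([ 31,  74, 247], dtype=uint8), array([ 27,  90, 243], dtype=uint8), array([ 27,  92, 242], dtype=uint8), array([ 80,   3, 246], dtype=uint8), array([140,  26,  29], dtype=uint8)]
1021.3194444444445 4 [[336.5, 223.0], [301.0, 240.3], [310.3, 261.8], [346.8, 244.5]]
oblong 24.1 [ 0.4368 -0.0337] rms 0.0033
1109.4305555555554 6 [[453.5, 221.0], [430.0, 224.3], [432.0, 243.5], [416.0, 247.3], [418.3, 258.8], [458.8, 254.5]]
slim 8.5 [ 0.4136 -0.3335] rms 0.0154
stout -174.7 [ 0.4309 -0.3476] rms 0.0033
1177.3055555555554 6 [[404.8, 209.3], [389.0, 209.3], [388.5, 229.0], [364.3, 228.0], [362.0, 246.5], [402.5, 249.8]]
slim -5.3 [ 0.4505 -0.1985] rms 0.0036
stout 171.7 [ 0.464  -0.2163] rms 0.0131
```

View pics/top1.png

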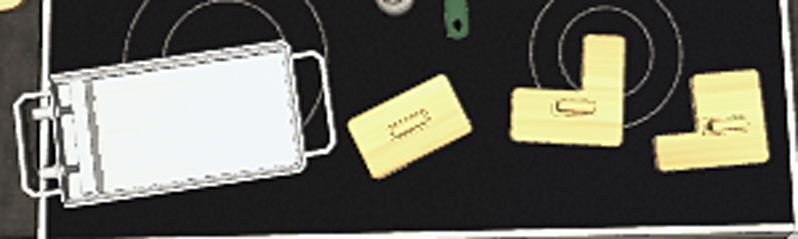

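The tray's rail end is at image left (world +y). Its outer corners in the crop are about (50,75), (290,42), (305,170) and (70,207), with the rail line at x≈90. The bars of all three dishes are visible. Next I measure the tray and the dish bars.

```bash
python3 - <<'E'
from h import *
i=get_image("top"); g=cv2.cvtColor(i,cv2.COLOR_RGB2GRAY)
u0,v0,u1,v1=170,205,300,280; S=6
c=cv2.resize(i[v0:v1,u0:u1],None,fx=S,fy=S,interpolation=cv2.INTER_CUBIC)
cv2.imwrite("pics/tray.png",c[:,:,::-1])
gb=cv2.cvtColor(c,cv2.COLOR_RGB2GRAY)
m=(gb>130).astype(np.uint8)
m=cv2.morphologyEx(m,cv2.MORPH_OPEN,np.ones((61,61)))
cs,_=cv2.findContours(m,cv2.RETR_EXTERNAL,cv2.CHAIN_APPROX_NONE); c=max(cs,key=cv2.contourArea)
r=cv2.minAreaRect(c); b=cv2.boxPoints(r); px=(b+.5)/S-.5+[u0,v0]
print(b.round().tolist()); w=ray("top",px,.021); print(w.round(4).tolist())
print(np.linalg.norm(w-np.roll(w,-1,0),axis=1))
# black-disc / bystanders not needed.  bars: dark outlines within lids, at top z=.048
E
```

```text
[[122.0, 122.0], [658.0, 49.0], [696.0, 327.0], [160.0, 400.0]]
[[0.4902, 0.3233], [0.5177, 0.0829], [0.3936, 0.0671], [0.3667, 0.3042]]
[0.2419555  0.12506884 0.23857162 0.12491211]
```

View pics/tray.png

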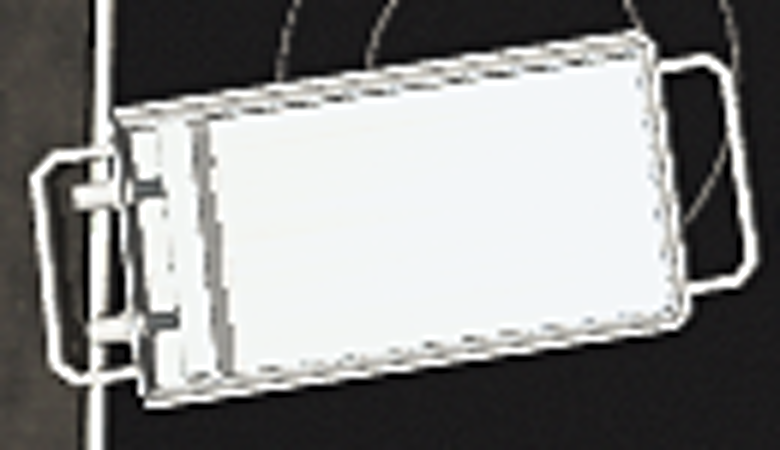

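The enlarged view shows the tray's rolled edge at (115,108), (652,38), (690,325) and (150,405). The rail lip's inner edge runs from about (192,120) to (222,378). The handle ends are at left (32–55, 180–375) and right (728–757, 70–265).

```bash
cat >> h.py <<'E'
def crop(p): return (np.array(p,float)+.5)/6-.5+[170,205]
E
python3 - <<'E'
from h import *
W=lambda p,z:ray("top",crop(p),z)
E=W([(115,108),(652,38),(690,325),(150,405)],.021)
print(E.round(4).tolist())
d=(E[0]-E[1])+(E[3]-E[2]); d/=np.linalg.norm(d)   # +x tray
th=np.arctan2(d[1],d[0]); n=np.array([-d[1],d[0]])
print('angle',np.degrees(th), [np.degrees(np.arctan2(*(a-b)[::-1])) for a,b in((E[0],E[1]),(E[3],E[2]))], 'ends',[np.degrees(np.arctan2(*(a-b)[::-1])) for a,b in((E[3],E[0]),(E[2],E[1]))])
print('x',(E@d).round(4),'y',(E@n).round(4))
print('hand',(W([(32,180),(55,375),(728,70),(757,265)],.021)@d).round(4))
print('lip',(W([(192,120),(222,378)],.034)@d).round(4))
print('d',d,'n',n)
# bars
i=get_image("top")
t=cv2.resize(i[215:265,300:465],None,fx=4.8,fy=4.8,interpolation=cv2.INTER_CUBIC); cv2.imwrite("pics/bars.png",t[:,:,::-1])
E
```

```text
[[0.4965, 0.3264], [0.5226, 0.0856], [0.3946, 0.0698], [0.3647, 0.3084]]
angle 96.66009245249582 [np.float64(96.19236112496418), np.float64(97.1312310469798)] ends [np.float64(-172.2105199100559), np.float64(-172.9537546084111)]
x [0.2666 0.0244 0.0235 0.264 ] y [-0.531 -0.529 -0.4   -0.398]
hand [ 0.3065  0.3044 -0.0075 -0.0092]
lip [0.2297 0.2281]
d [-0.11597895  0.99325167] n [-0.99325167 -0.11597895]
```

View pics/bars.png

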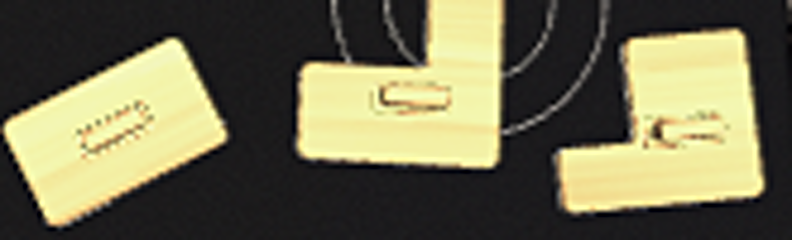

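```bash
cat >> h.py <<'E'
from scipy.spatial.transform import Rotation as Ro
TO=np.array([.4457,.1885]); TA=np.radians(96.9)
def tray(x,y): # mm in tray -> world xy
    c,s=np.cos(TA),np.sin(TA); return TO+np.array([c*x-s*y,s*x+c*y])/1e3
def Rt(yaw,tilt=0):
    a=np.radians(yaw); y=np.array([np.cos(a),np.sin(a),0]); z=np.array([0,0,-1.])
    return np.c_[np.cross(y,z),y,z]@Ro.from_rotvec([np.radians(tilt),0,0]).as_matrix()
def delta(p,R,s=None):
    s=s or observe(); R0=s['tool_rot']
    d=R0.T@(np.array(p)-s['tool_pos']); r=Ro.from_matrix(R0.T@R).as_rotvec(degrees=True)
    print('t',d.round(4),'a',r.round(2),'rows>=',np.ceil(max(np.linalg.norm(d)/.05,np.linalg.norm(r)/8.59)))
E
python3 - <<'E'
from h import *
for n,p in(('obl',(115,126)),('slim',(414,98)),('stout',(690,130))):
    print(n,ray("top",np.array(p)/4.8+[300,215],.047).round(4))
print(tray(-68,-6),tray(4,13),tray(77,0))
s=observe(); print(s['tool_pos'])
delta([.4505,-.1985,.13],Rt(-5.3))
delta([.4505,-.1985,.03],Rt(-5.3))
E
```

```text
obl [[ 0.4372 -0.0358]]
slim [[ 0.4488 -0.1988]]
stout [[ 0.4282 -0.3476]]
[0.45982585 0.12171332] [0.43231361 0.19090925] [0.43644946 0.26494232]
[0.15371604 0.63133834 0.23089411]
t [-0.4847 -0.736   0.1015] a [-4.000e-02  4.000e-02  8.161e+01] rows>= 18.0
t [-0.4847 -0.7359  0.2015] a [-4.000e-02  4.000e-02  8.161e+01] rows>= 19.0
```

>>> {"fn": "send_rows", "kwargs": {"plan": [{"gripper": 60, "tx": -0.044, "ty": -0.034, "tz": 0.0, "az": 4}, {"gripper": 60, "tx": -0.08, "ty": -0.062, "tz": 0.0, "az": 8}, {"gripper": 60, "tx": -0.12, "ty": -0.09, "tz": 0.0, "az": 12}, {"gripper": 60, "tx": -0.16, "ty": -0.12, "tz": 0.0, "az": 16}, {"gripper": 60, "tx": -0.2, "ty": -0.15, "tz": 0.0, "az": 20}, {"gripper": 60, "tx": -0.24, "ty": -0.18, "tz": 0.0, "az": 24}, {"gripper": 60, "tx": -0.28, "ty": -0.21, "tz": 0.0, "az": 28}, {"gripper": 60, "tx": -0.32, "ty": -0.24, "tz": 0.0, "az": 32}, {"gripper": 60, "tx": -0.36, "ty": -0.27, "tz": 0.0, "az": 36}, {"gripper": 60, "tx": -0.4, "ty": -0.3, "tz": 0.0, "az": 40}, {"gripper": 60, "tx": -0.438, "ty": -0.337, "tz": 0.0, "az": 44}, {"gripper": 60, "tx": -0.443, "ty": -0.38, "tz": 0.0, "az": 48}, {"gripper": 60, "tx": -0.45, "ty": -0.42, "tz": 0.0, "az": 52}, {"gripper": 60, "tx": -0.455, "ty": -0.46, "tz": 0.0, "az": 56}, {"gripper": 60, "tx": -0.46, "ty": -0.5, "tz": 0.0, "az": 60}, {"gripper": 60, "tx": -0.465, "ty": -0.54, "tz": 0.01, "az": 64}, {"gripper": 60, "tx": -0.47, "ty": -0.58, "tz": 0.03, "az": 68}, {"gripper": 60, "tx": -0.475, "ty": -0.62, "tz": 0.05, "az": 72}, {"gripper": 60, "tx": -0.48, "ty": -0.66, "tz": 0.07, "az": 77}, {"gripper": 60, "tx": -0.484, "ty": -0.7, "tz": 0.09, "az": 81}]}}

```text
schema error: expected keys gripper, tx, ty, tz, ax, ay, az
```

```bash
python3 - <<'E'
from h import *
s=observe(); print(s['time_s'],s['tool_pos'],s['qpos'].round(2),s['gripper_width'])
delta([.4497,-.1987,.09],Rt(-5.3)); delta([.4497,-.1987,.028],Rt(-5.3))
E
```

```text
0.25 [0.15371604 0.63133834 0.23089411] [-1.43  0.33  0.04  1.47 -0.01  1.34 -0.06] 0.08552561041367464
t [-0.4839 -0.7363  0.1415] a [-4.000e-02  4.000e-02  8.161e+01] rows>= 18.0
t [-0.4839 -0.7363  0.2035] a [-4.000e-02  4.000e-02  8.161e+01] rows>= 19.0
```

>>> {"fn": "send_rows", "kwargs": {"plan": [{"gripper": 60, "tx": -0.438, "ty": -0.337, "tz": 0, "ax": 0, "ay": 0, "az": 40}, {"gripper": 60, "tx": -0.438, "ty": -0.337, "tz": 0, "ax": 0, "ay": 0, "az": 40}, {"gripper": 60, "tx": -0.438, "ty": -0.337, "tz": 0, "ax": 0, "ay": 0, "az": 40}, {"gripper": 60, "tx": -0.438, "ty": -0.337, "tz": 0, "ax": 0, "ay": 0, "az": 40}, {"gripper": 60, "tx": -0.438, "ty": -0.337, "tz": 0, "ax": 0, "ay": 0, "az": 40}, {"gripper": 60, "tx": -0.438, "ty": -0.337, "tz": 0, "ax": 0, "ay": 0, "az": 40}, {"gripper": 60, "tx": -0.438, "ty": -0.337, "tz": 0, "ax": 0, "ay": 0, "az": 40}, {"gripper": 60, "tx": -0.438, "ty": -0.337, "tz": 0, "ax": 0, "ay": 0, "az": 40}, {"gripper": 60, "tx": -0.438, "ty": -0.337, "tz": 0, "ax": 0, "ay": 0, "az": 40}, {"gripper": 60, "tx": -0.438, "ty": -0.337, "tz": 0, "ax": 0, "ay": 0, "az": 40}, {"gripper": 60, "tx": -0.438, "ty": -0.337, "tz": 0, "ax": 0, "ay": 0, "az": 40}, {"gripper": 60, "tx": -0.484, "ty": -0.736, "tz": 0.1, "ax": 0, "ay": 0, "az": 81.6}, {"gripper": 60, "tx": -0.484, "ty": -0.736, "tz": 0.1, "ax": 0, "ay": 0, "az": 81.6}, {"gripper": 60, "tx": -0.484, "ty": -0.736, "tz": 0.1, "ax": 0, "ay": 0, "az": 81.6}, {"gripper": 60, "tx": -0.484, "ty": -0.736, "tz": 0.1, "ax": 0, "ay": 0, "az": 81.6}, {"gripper": 60, "tx": -0.484, "ty": -0.736, "tz": 0.1, "ax": 0, "ay": 0, "az": 81.6}, {"gripper": 60, "tx": -0.484, "ty": -0.736, "tz": 0.1, "ax": 0, "ay": 0, "az": 81.6}, {"gripper": 60, "tx": -0.484, "ty": -0.736, "tz": 0.1, "ax": 0, "ay": 0, "az": 81.6}, {"gripper": 60, "tx": -0.484, "ty": -0.736, "tz": 0.1, "ax": 0, "ay": 0, "az": 81.6}, {"gripper": 60, "tx": -0.484, "ty": -0.736, "tz": 0.1, "ax": 0, "ay": 0, "az": 81.6}]}}

```text
time_s: 2.25
tool_pos: [0.4479, -0.203, 0.1308]
tool_rot: [[0.098, 0.995, -0.0], [0.995, -0.098, -0.001], [-0.001, -0.0, -1.0]]
contact_force: [0.2, 0.3, 0.1]
gripper_width: 0.0511
grip_force: 0.0
```

```bash
python3 - <<'E'
from h import *
s=observe(); print(s['time_s'],s['tool_pos'],s['qpos'].round(2),s['gripper_width'])
delta([.4497,-.1987,.09],Rt(-5.3)); delta([.4497,-.1987,.028],Rt(-5.3))
E
```

```text
2.25 [ 0.44791922 -0.20298167  0.13082531] [-0.51  0.11  0.91  2.   -0.09  1.07  0.34] 0.05112461552759752
t [0.0045 0.0014 0.0408] a [-0.01  0.08 -0.31] rows>= 1.0
t [0.0046 0.0014 0.1028] a [-0.01  0.08 -0.31] rows>= 3.0
```

>>> {"fn": "send_rows", "kwargs": {"plan": [{"gripper": 60, "tx": 0, "ty": 0, "tz": 0.05, "ax": 0, "ay": 0, "az": 0}, {"gripper": 60, "tx": 0, "ty": 0, "tz": 0.08, "ax": 0, "ay": 0, "az": 0}, {"gripper": 60, "tx": 0, "ty": 0, "tz": 0.101, "ax": 0, "ay": 0, "az": 0}, {"gripper": 60, "tx": 0, "ty": 0, "tz": 0.102, "ax": 0, "ay": 0, "az": 0}, {"gripper": 60, "tx": 0, "ty": 0, "tz": 0.102, "ax": 0, "ay": 0, "az": 0}, {"gripper": 0, "tx": 0, "ty": 0, "tz": 0.102, "ax": 0, "ay": 0, "az": 0}, {"gripper": 0, "tx": 0, "ty": 0, "tz": 0.102, "ax": 0, "ay": 0, "az": 0}, {"gripper": 0, "tx": 0, "ty": 0, "tz": 0.102, "ax": 0, "ay": 0, "az": 0}, {"gripper": 0, "tx": 0, "ty": 0, "tz": 0.102, "ax": 0, "ay": 0, "az": 0}, {"gripper": 0, "tx": 0, "ty": 0, "tz": 0.102, "ax": 0, "ay": 0, "az": 0}, {"gripper": 0, "tx": 0, "ty": 0, "tz": 0.102, "ax": 0, "ay": 0, "az": 0}, {"gripper": 0, "tx": 0, "ty": 0, "tz": 0.102, "ax": 0, "ay": 0, "az": 0}, {"gripper": 0, "tx": 0, "ty": 0, "tz": 0.102, "ax": 0, "ay": 0, "az": 0}, {"gripper": 0, "tx": 0, "ty": 0, "tz": 0.102, "ax": 0, "ay": 0, "az": 0}]}}

```text
time_s: 3.65
tool_pos: [0.4512, -0.1982, 0.0306]
tool_rot: [[0.092, 0.996, 0.003], [0.996, -0.092, 0.0], [0.0, 0.003, -1.0]]
contact_force: [-0.5, 0.4, 8.4]
gripper_width: 0.0087
grip_force: 59.3
```

```bash
python3 - <<'E'
from h import *
p=tray(-65,-6); delta([*p,.15],Rt(96.9)); delta([*p,.0336],Rt(96.9))
E
```

```text
t [ 0.3223 -0.021  -0.1193] a [   0.12    0.12 -102.16] rows>= 12.0
t [ 0.3223 -0.0213 -0.0029] a [   0.12    0.12 -102.16] rows>= 12.0
```

>>> {"fn": "send_rows", "kwargs": {"plan": [{"gripper": 0, "tx": 0, "ty": 0, "tz": -0.03, "ax": 0, "ay": 0, "az": 0}, {"gripper": 0, "tx": 0, "ty": 0, "tz": -0.07, "ax": 0, "ay": 0, "az": 0}, {"gripper": 0, "tx": 0.01, "ty": 0, "tz": -0.1, "ax": 0, "ay": 0, "az": -3}, {"gripper": 0, "tx": 0.03, "ty": 0, "tz": -0.12, "ax": 0, "ay": 0, "az": -10}, {"gripper": 0, "tx": 0.06, "ty": -0.005, "tz": -0.12, "ax": 0, "ay": 0, "az": -17}, {"gripper": 0, "tx": 0.09, "ty": -0.005, "tz": -0.12, "ax": 0, "ay": 0, "az": -24}, {"gripper": 0, "tx": 0.12, "ty": -0.01, "tz": -0.12, "ax": 0, "ay": 0, "az": -31}, {"gripper": 0, "tx": 0.15, "ty": -0.01, "tz": -0.12, "ax": 0, "ay": 0, "az": -38}, {"gripper": 0, "tx": 0.18, "ty": -0.015, "tz": -0.12, "ax": 0, "ay": 0, "az": -46}, {"gripper": 0, "tx": 0.21, "ty": -0.015, "tz": -0.12, "ax": 0, "ay": 0, "az": -54}, {"gripper": 0, "tx": 0.24, "ty": -0.02, "tz": -0.12, "ax": 0, "ay": 0, "az": -62}, {"gripper": 0, "tx": 0.265, "ty": -0.02, "tz": -0.12, "ax": 0, "ay": 0, "az": -70}, {"gripper": 0, "tx": 0.285, "ty": -0.021, "tz": -0.12, "ax": 0, "ay": 0, "az": -78}, {"gripper": 0, "tx": 0.3, "ty": -0.021, "tz": -0.12, "ax": 0, "ay": 0, "az": -86}, {"gripper": 0, "tx": 0.315, "ty": -0.021, "tz": -0.12, "ax": 0, "ay": 0, "az": -94}, {"gripper": 0, "tx": 0.322, "ty": -0.021, "tz": -0.12, "ax": 0, "ay": 0, "az": -100}, {"gripper": 0, "tx": 0.322, "ty": -0.021, "tz": -0.1, "ax": 0, "ay": 0, "az": -102.2}, {"gripper": 0, "tx": 0.322, "ty": -0.021, "tz": -0.08, "ax": 0, "ay": 0, "az": -102.2}, {"gripper": 0, "tx": 0.322, "ty": -0.021, "tz": -0.06, "ax": 0, "ay": 0, "az": -102.2}, {"gripper": 0, "tx": 0.322, "ty": -0.021, "tz": -0.06, "ax": 0, "ay": 0, "az": -102.2}]}}

```text
time_s: 5.65
tool_pos: [0.4567, 0.1237, 0.0874]
tool_rot: [[-0.993, -0.12, -0.004], [-0.12, 0.993, -0.002], [0.004, -0.002, -1.0]]
contact_force: [-0.2, 0.3, -2.3]
gripper_width: 0.0086
grip_force: 59.6
```

```bash
python3 - <<'E'
from h import *
import cv2
s=observe(); print(s['tool_pos'],s['gripper_width'],s['contact_force'],s['qpos'].round(2))
p=tray(-65,-6); delta([*p,.0336],Rt(96.9))
i=get_image("top"); a=get_image("scene")
t=np.vstack([cv2.resize(i[190:285,170:330],(640,380)),cv2.resize(a[110:250,200:460],(400,215))[:,:,:] if 0 else cv2.resize(a[120:175+0,200:360],(640,220))])
cv2.imwrite("pics/p1.png",t[:,:,::-1])
E
```

```text
[0.45674635 0.12374719 0.08740252] 0.008598405058925172 [-0.20655775  0.25983437 -2.26197284] [-0.91  0.11  0.59  2.07 -0.07  0.98  1.41]
t [-0.003   0.0007  0.0538] a [-0.1  -0.22  0.02] rows>= 2.0
```

View pics/p1.png

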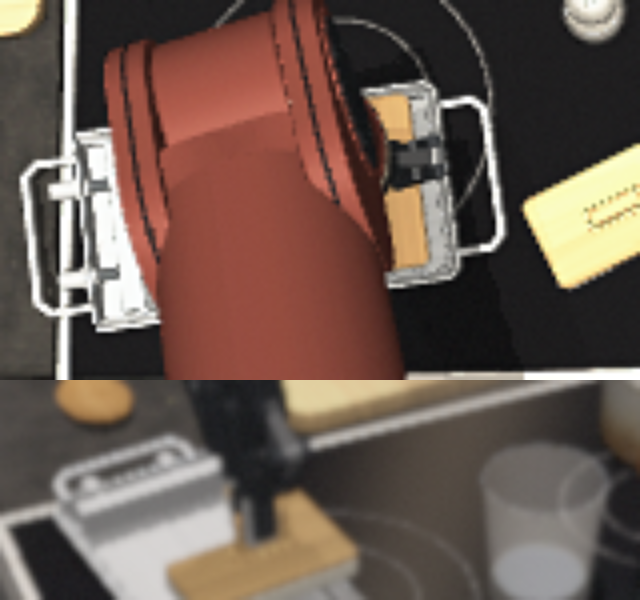

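The held slim dish is above the wall end of the tray. Its outer-edge corners show at about (412,95) and (428,268) in the upper crop, and the tray wall is visible beyond them. I check its offset in the hand.

```bash
cat >> h.py <<'E'
def totray(w):
    c,s=np.cos(TA),np.sin(TA); d=(np.atleast_2d(w)-TO)*1e3; return np.c_[d@[c,s],d@[-s,c]].round(1)
E
python3 - <<'E'
from h import *
w=ray("top",np.array([(412,95),(428,268)])/4+[170,190],.077); print('corners',totray(w)); 
s=observe(); print('tool',totray(s['tool_pos'][:2]))
# tray rolled edge at the wall end corners in this view
print('edge',totray(ray("top",np.array([(432,84),(460,275)])/4+[170,190],.021)))
E
```

```text
corners [[-101.9  -51.4]
 [ -98.    59.6]]
tool [[-65.3  -5. ]]
edge [[-110.7  -63.9]
 [-112.8   65.2]]
```

>>> {"fn": "send_rows", "kwargs": {"plan": [{"gripper": 0, "tx": -0.0025, "ty": 0, "tz": 0.02, "ax": 0, "ay": 0, "az": 0}, {"gripper": 0, "tx": -0.0025, "ty": 0, "tz": 0.032, "ax": 0, "ay": 0, "az": 0}, {"gripper": 0, "tx": -0.0025, "ty": 0, "tz": 0.038, "ax": 0, "ay": 0, "az": 0}, {"gripper": 0, "tx": -0.0025, "ty": 0, "tz": 0.043, "ax": 0, "ay": 0, "az": 0}, {"gripper": 0, "tx": -0.0025, "ty": 0, "tz": 0.048, "ax": 0, "ay": 0, "az": 0}, {"gripper": 0, "tx": -0.0025, "ty": 0, "tz": 0.051, "ax": 0, "ay": 0, "az": 0}, {"gripper": 0, "tx": -0.0025, "ty": 0, "tz": 0.053, "ax": 0, "ay": 0, "az": 0}, {"gripper": 0, "tx": -0.0025, "ty": 0, "tz": 0.054, "ax": 0, "ay": 0, "az": 0}, {"gripper": 0, "tx": -0.0025, "ty": 0, "tz": 0.054, "ax": 0, "ay": 0, "az": 0}]}}

```text
time_s: 6.65
tool_pos: [0.4592, 0.1245, 0.0369]
tool_rot: [[-0.993, -0.12, -0.005], [-0.12, 0.993, 0.001], [0.005, 0.001, -1.0]]
contact_force: [-23.2, -6.5, 38.3]
gripper_width: 0.0084
grip_force: 66.6
```

```bash
python3 - <<'E'
from h import *
s=observe(); print(s['tool_pos'],totray(s['tool_pos'][:2]),s['contact_force'].round(1),s['wrist_torque'].round(2))
E
```

```text
[0.45923845 0.12448135 0.03693647] [[-65.2  -5.7]] [-23.2  -6.5  38.3] [-1.23  4.32  0.22]
```

>>> {"fn": "send_rows", "kwargs": {"plan": [{"gripper": 0, "tx": 0.0, "ty": 0, "tz": -0.006, "ax": 0, "ay": 0, "az": 0}, {"gripper": 0, "tx": 0.003, "ty": 0, "tz": -0.006, "ax": 0, "ay": 0, "az": 0}, {"gripper": 0, "tx": 0.004, "ty": 0, "tz": -0.004, "ax": 0, "ay": 0, "az": 0}, {"gripper": 0, "tx": 0.004, "ty": 0, "tz": -0.002, "ax": 0, "ay": 0, "az": 0}, {"gripper": 0, "tx": 0.004, "ty": 0, "tz": -0.001, "ax": 0, "ay": 0, "az": 0}, {"gripper": 0, "tx": 0.004, "ty": 0, "tz": 0, "ax": 0, "ay": 0, "az": 0}, {"gripper": 0, "tx": 0.004, "ty": 0, "tz": 0, "ax": 0, "ay": 0, "az": 0}]}}

```text
time_s: 7.35
tool_pos: [0.4575, 0.1244, 0.0355]
tool_rot: [[-0.993, -0.12, 0.0], [-0.12, 0.993, 0.0], [-0.0, 0.0, -1.0]]
contact_force: [-1.2, -0.6, 4.8]
gripper_width: 0.0086
grip_force: 61.9
```

```bash
python3 - <<'E'
from h import *
s=observe(); print(s['tool_pos'],totray(s['tool_pos'][:2]),s['contact_force'].round(1),s['wrist_torque'].round(2))
E
```

```text
[0.45749265 0.12441083 0.03553554] [[-65.  -4.]] [-1.2 -0.6  4.8] [-0.12  0.68  0.02]
```

>>> {"fn": "send_rows", "kwargs": {"plan": [{"gripper": 0, "tx": 0.0, "ty": 0, "tz": 0.001, "ax": 0, "ay": 0, "az": 0}, {"gripper": 0, "tx": 0.0, "ty": 0, "tz": 0.002, "ax": 0, "ay": 0, "az": 0}, {"gripper": 0, "tx": 0.0, "ty": 0, "tz": 0.002, "ax": 0, "ay": 0, "az": 0}, {"gripper": 0, "tx": 0.0, "ty": 0, "tz": 0.002, "ax": 0, "ay": 0, "az": 0}]}}

```text
time_s: 7.75
tool_pos: [0.4588, 0.1246, 0.0342]
tool_rot: [[-0.993, -0.12, 0.003], [-0.12, 0.993, 0.001], [-0.003, 0.0, -1.0]]
contact_force: [1.4, -0.4, 6.7]
gripper_width: 0.0087
grip_force: 62.2
```

```bash
python3 - <<'E'
from h import *
s=observe(); print(s['tool_pos'],totray(s['tool_pos'][:2]),s['contact_force'].round(1),s['wrist_torque'].round(2))
E
```

```text
[0.45881069 0.12462928 0.0341896 ] [[-65.   -5.3]] [ 1.4 -0.4  6.7] [-0.13 -0.03  0.03]
```

>>> {"fn": "send_rows", "kwargs": {"plan": [{"gripper": 0, "tx": 0.0, "ty": -0.002, "tz": 0.0005, "ax": 0, "ay": 0, "az": 0}, {"gripper": 0, "tx": 0.0, "ty": -0.003, "tz": 0.0005, "ax": 0, "ay": 0, "az": 0}, {"gripper": 0, "tx": 0.0, "ty": -0.004, "tz": 0.0005, "ax": 0, "ay": 0, "az": 0}, {"gripper": 0, "tx": 0.0, "ty": -0.004, "tz": 0.0005, "ax": 0, "ay": 0, "az": 0}, {"gripper": 0, "tx": 0.0, "ty": -0.004, "tz": 0.0005, "ax": 0, "ay": 0, "az": 0}]}}

```text
time_s: 8.25
tool_pos: [0.4593, 0.1222, 0.034]
tool_rot: [[-0.993, -0.121, 0.003], [-0.121, 0.993, 0.003], [-0.003, 0.002, -1.0]]
contact_force: [-0.5, 5.1, 8.0]
gripper_width: 0.0087
grip_force: 62.5
```

```bash
python3 - <<'E'
from h import *
s=observe(); print(s['tool_pos'],totray(s['tool_pos'][:2]),s['contact_force'].round(1),s['wrist_torque'].round(2))
E
```

```text
[0.45925507 0.12221377 0.03400557] [[-67.4  -5.5]] [-0.5  5.1  8. ] [ 1.18  0.47 -0.28]
```

>>> {"fn": "send_rows", "kwargs": {"plan": [{"gripper": 22, "tx": 0.0, "ty": 0.0, "tz": 0, "ax": 0, "ay": 0, "az": 0}, {"gripper": 22, "tx": 0.0, "ty": 0.0, "tz": 0, "ax": 0, "ay": 0, "az": 0}, {"gripper": 22, "tx": 0.0, "ty": 0.002, "tz": 0, "ax": 0, "ay": 0, "az": 0}, {"gripper": 22, "tx": 0.0, "ty": 0.002, "tz": -0.02, "ax": 0, "ay": 0, "az": 0}, {"gripper": 22, "tx": 0.0, "ty": 0.002, "tz": -0.05, "ax": 0, "ay": 0, "az": 0}, {"gripper": 50, "tx": 0.0, "ty": 0.002, "tz": -0.1, "ax": 0, "ay": 0, "az": 0}, {"gripper": 50, "tx": 0.01, "ty": -0.03, "tz": -0.12, "ax": 0, "ay": 0, "az": 7}, {"gripper": 50, "tx": 0.087, "ty": -0.463, "tz": -0.12, "ax": 0, "ay": 0, "az": 91.6}, {"gripper": 50, "tx": 0.087, "ty": -0.463, "tz": -0.12, "ax": 0, "ay": 0, "az": 91.6}, {"gripper": 50, "tx": 0.087, "ty": -0.463, "tz": -0.12, "ax": 0, "ay": 0, "az": 91.6}, {"gripper": 50, "tx": 0.087, "ty": -0.463, "tz": -0.12, "ax": 0, "ay": 0, "az": 91.6}, {"gripper": 50, "tx": 0.087, "ty": -0.463, "tz": -0.12, "ax": 0, "ay": 0, "az": 91.6}, {"gripper": 50, "tx": 0.087, "ty": -0.463, "tz": -0.12, "ax": 0, "ay": 0, "az": 91.6}, {"gripper": 50, "tx": 0.087, "ty": -0.463, "tz": -0.12, "ax": 0, "ay": 0, "az": 91.6}, {"gripper": 50, "tx": 0.087, "ty": -0.463, "tz": -0.12, "ax": 0, "ay": 0, "az": 91.6}, {"gripper": 50, "tx": 0.087, "ty": -0.463, "tz": -0.12, "ax": 0, "ay": 0, "az": 91.6}, {"gripper": 50, "tx": 0.087, "ty": -0.463, "tz": -0.12, "ax": 0, "ay": 0, "az": 91.6}, {"gripper": 50, "tx": 0.087, "ty": -0.463, "tz": -0.12, "ax": 0, "ay": 0, "az": 91.6}, {"gripper": 50, "tx": 0.087, "ty": -0.463, "tz": -0.12, "ax": 0, "ay": 0, "az": 91.6}, {"gripper": 50, "tx": 0.087, "ty": -0.463, "tz": -0.12, "ax": 0, "ay": 0, "az": 91.6}]}}

```text
time_s: 10.25
tool_pos: [0.4276, -0.3484, 0.1527]
tool_rot: [[-0.098, 0.995, 0.0], [0.995, 0.098, 0.001], [0.001, 0.0, -1.0]]
contact_force: [-0.3, -0.6, -0.2]
gripper_width: 0.0424
grip_force: 0.0
```

```bash
python3 - <<'E'
from h import *
i=get_image("top"); s=observe(); print(s['tool_pos'],s['contact_force'].round(1),s['qpos'].round(2),s['gripper_width'])
delta([.4295,-.3476,.03],Rt(5.3))
# slim lid now in the tray (lid plane z=.023)
hsv=cv2.cvtColor(i,cv2.COLOR_RGB2HSV); m=cv2.inRange(hsv,(12,40,100),(35,255,255)); m[:,:185]=0;m[:,293:]=0;m[:205]=0;m[280:]=0
S=6; mb=(cv2.resize(m,None,fx=S,fy=S,interpolation=cv2.INTER_CUBIC)>127).astype(np.uint8)
mb=cv2.morphologyEx(mb,cv2.MORPH_CLOSE,np.ones((19,19)))
cs,_=cv2.findContours(mb,cv2.RETR_EXTERNAL,cv2.CHAIN_APPROX_NONE); c=max(cs,key=cv2.contourArea)
p=cv2.approxPolyDP(c,14,True)[:,0]; w=ray("top",(p+.5)/S-.5,.023); print(len(p),totray(w))
v=np.array(SH['slim'])/1e3
if len(w)==6:
    b=min((fit2(v,np.roll(ww,k,0)) for k in range(6) for ww in(w,w[::-1])),key=lambda r:r[2]); print(np.degrees(b[0]),totray(b[1]),b[2])
t=np.hstack([cv2.resize(i[200:285,170:300],(520,340),interpolation=cv2.INTER_CUBIC)]); cv2.imwrite("pics/p2.png",t[:,:,::-1])
E
```

```text
[ 0.42770053 -0.34847661  0.15286219] [-0.6 -0.1  0.1] [-0.32  0.33  1.11  1.85 -0.32  1.16  1.  ] 0.04232314466637702
t [0.0006 0.0018 0.1229] a [ 0.04 -0.05  0.28] rows>= 3.0
7 [[   6.6  -57.1]
 [   6.1  -14.2]
 [ -46.7  -13.4]
 [ -50.2   52.7]
 [ -99.6   53.6]
 [-101.6  -46.1]
 [ -94.7  -58.9]]
```

View pics/p2.png

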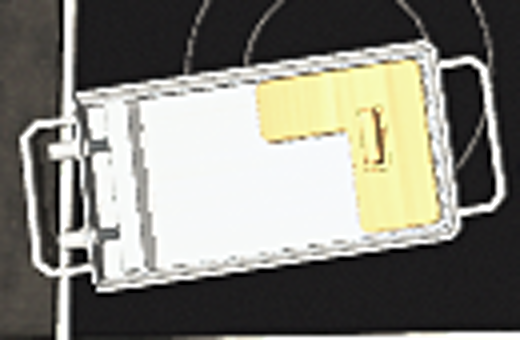

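The slim dish lies in the tray at the wall end, in the upper-right corner of the crop from (258,80) to (440,232). Its notch opens toward the rail and the lower side, as planned. Next I grasp the stout dish.

>>> {"fn": "send_rows", "kwargs": {"plan": [{"gripper": 50, "tx": 0, "ty": 0.001, "tz": 0.05, "ax": 0, "ay": 0, "az": 0}, {"gripper": 50, "tx": 0, "ty": 0.001, "tz": 0.09, "ax": 0, "ay": 0, "az": 0}, {"gripper": 50, "tx": 0, "ty": 0.001, "tz": 0.11, "ax": 0, "ay": 0, "az": 0}, {"gripper": 50, "tx": 0, "ty": 0.001, "tz": 0.123, "ax": 0, "ay": 0, "az": 0}, {"gripper": 50, "tx": 0, "ty": 0.001, "tz": 0.123, "ax": 0, "ay": 0, "az": 0}, {"gripper": 0, "tx": 0, "ty": 0.001, "tz": 0.123, "ax": 0, "ay": 0, "az": 0}, {"gripper": 0, "tx": 0, "ty": 0.001, "tz": 0.123, "ax": 0, "ay": 0, "az": 0}, {"gripper": 0, "tx": 0, "ty": 0.001, "tz": 0.123, "ax": 0, "ay": 0, "az": 0}, {"gripper": 0, "tx": 0, "ty": 0.001, "tz": 0.123, "ax": 0, "ay": 0, "az": 0}, {"gripper": 0, "tx": 0, "ty": 0.001, "tz": 0.123, "ax": 0, "ay": 0, "az": 0}, {"gripper": 0, "tx": 0, "ty": 0.001, "tz": 0.123, "ax": 0, "ay": 0, "az": 0}, {"gripper": 0, "tx": 0, "ty": 0.001, "tz": 0.123, "ax": 0, "ay": 0, "az": 0}]}}

```text
time_s: 11.5
tool_pos: [0.4294, -0.3502, 0.0315]
tool_rot: [[-0.093, 0.996, 0.003], [0.996, 0.093, -0.001], [-0.001, 0.003, -1.0]]
contact_force: [0.0, 1.1, 6.0]
gripper_width: 0.0086
grip_force: 59.6
```

```bash
python3 - <<'E'
from h import *
s=observe(); print(s['tool_pos'],s['contact_force'].round(1),s['gripper_width'],s['grip_force'])
# tool y = -dish x ; place yaw 96.9-180
p=tray(7,15); delta([*p,.15],Rt(-83.1)); delta([*p,.08],Rt(-83.1))
E
```

```text
[ 0.42936434 -0.35018944  0.03148038] [0.  1.1 6. ] 0.00855085316259746 59.602110385894775
t [ 0.5413  0.0516 -0.119 ] a [ 1.800e-01 -8.000e-02  8.844e+01] rows>= 12.0
t [ 0.5414  0.0514 -0.049 ] a [ 1.800e-01 -8.000e-02  8.844e+01] rows>= 11.0
```

>>> {"fn": "send_rows", "kwargs": {"plan": [{"gripper": 0, "tx": 0, "ty": 0, "tz": -0.03, "ax": 0, "ay": 0, "az": 0}, {"gripper": 0, "tx": 0, "ty": 0.005, "tz": -0.07, "ax": 0, "ay": 0, "az": 0}, {"gripper": 0, "tx": 0.01, "ty": 0.01, "tz": -0.1, "ax": 0, "ay": 0, "az": 2}, {"gripper": 0, "tx": 0.03, "ty": 0.02, "tz": -0.12, "ax": 0, "ay": 0, "az": 6}, {"gripper": 0, "tx": 0.06, "ty": 0.03, "tz": -0.12, "ax": 0, "ay": 0, "az": 11}, {"gripper": 0, "tx": 0.1, "ty": 0.04, "tz": -0.12, "ax": 0, "ay": 0, "az": 17}, {"gripper": 0, "tx": 0.14, "ty": 0.05, "tz": -0.12, "ax": 0, "ay": 0, "az": 23}, {"gripper": 0, "tx": 0.18, "ty": 0.06, "tz": -0.12, "ax": 0, "ay": 0, "az": 29}, {"gripper": 0, "tx": 0.22, "ty": 0.065, "tz": -0.12, "ax": 0, "ay": 0, "az": 35}, {"gripper": 0, "tx": 0.26, "ty": 0.07, "tz": -0.12, "ax": 0, "ay": 0, "az": 41}, {"gripper": 0, "tx": 0.3, "ty": 0.075, "tz": -0.12, "ax": 0, "ay": 0, "az": 47}, {"gripper": 0, "tx": 0.34, "ty": 0.075, "tz": -0.12, "ax": 0, "ay": 0, "az": 53}, {"gripper": 0, "tx": 0.38, "ty": 0.075, "tz": -0.12, "ax": 0, "ay": 0, "az": 59}, {"gripper": 0, "tx": 0.42, "ty": 0.07, "tz": -0.12, "ax": 0, "ay": 0, "az": 65}, {"gripper": 0, "tx": 0.455, "ty": 0.065, "tz": -0.12, "ax": 0, "ay": 0, "az": 72}, {"gripper": 0, "tx": 0.485, "ty": 0.06, "tz": -0.12, "ax": 0, "ay": 0, "az": 79}, {"gripper": 0, "tx": 0.51, "ty": 0.055, "tz": -0.12, "ax": 0, "ay": 0, "az": 85}, {"gripper": 0, "tx": 0.53, "ty": 0.052, "tz": -0.12, "ax": 0, "ay": 0, "az": 88.4}, {"gripper": 0, "tx": 0.541, "ty": 0.051, "tz": -0.1, "ax": 0, "ay": 0, "az": 88.4}, {"gripper": 0, "tx": 0.541, "ty": 0.051, "tz": -0.08, "ax": 0, "ay": 0, "az": 88.4}]}}

```text
time_s: 13.5
tool_pos: [0.4286, 0.196, 0.11]
tool_rot: [[0.992, 0.123, 0.001], [0.123, -0.992, 0.003], [0.001, -0.002, -1.0]]
contact_force: [0.2, -0.2, -2.7]
gripper_width: 0.0085
grip_force: 59.4
```

```bash
python3 - <<'E'
from h import *
i=get_image("top"); a=get_image("scene"); s=observe(); print(s['tool_pos'],totray(s['tool_pos'][:2]),s['contact_force'].round(1),s['qpos'].round(2),s['time_s'])
t=np.vstack([cv2.resize(i[200:285,170:310],(700,425),interpolation=cv2.INTER_CUBIC),np.pad(cv2.resize(a[130:200,205:305],(243,170)),((0,0),(0,457),(0,0)))]); cv2.imwrite("pics/p3.png",t[:,:,::-1])
E
```

```text
[0.42719896 0.19293738 0.10826935] [[ 6.6 17.8]] [-0.1 -0.4 -2.8] [-1.51  0.09  1.05  2.08 -0.09  1.03 -1.86] 13.6
```

View pics/p3.png

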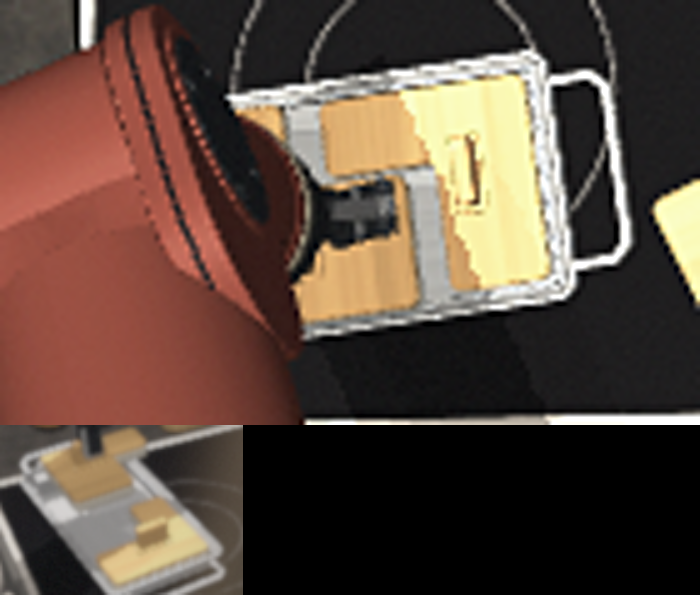

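The stout dish hangs over the tray with its block pointing into slim's notch. The block's corners show at (418,307) and about (405,180).

```bash
python3 - <<'E'
from h import *
s=observe(); print('tool',s['tool_pos'],totray(s['tool_pos'][:2]))
z=s['tool_pos'][2]-.0115
print('block corners',totray(ray("top",np.array([(419,308),(404,180)])/5+[170,200],z)))
print('slim: notch edge, arm tip, ends',totray(ray("top",np.array([(425,165),(323,100),(325,175),(525,75),(550,280),(450,290)])/5+[170,200],.023)))
E
```

```text
tool [0.42719896 0.19293738 0.10826935] [[ 6.6 17.8]]
block corners [[-41.1  63.4]
 [-41.3  -1. ]]
slim: notch edge, arm tip, ends [[ -42.5  -13.7]
 [   7.5  -56.1]
 [  11.1  -16. ]
 [-101.5  -54. ]
 [-100.8   56.2]
 [ -47.6   53.9]]
```

>>> {"fn": "send_rows", "kwargs": {"plan": [{"gripper": 0, "tx": 0, "ty": -0.001, "tz": 0.02, "ax": 0, "ay": 0, "az": 0}, {"gripper": 0, "tx": 0, "ty": -0.001, "tz": 0.035, "ax": 0, "ay": 0, "az": 0}, {"gripper": 0, "tx": 0, "ty": -0.001, "tz": 0.045, "ax": 0, "ay": 0, "az": 0}, {"gripper": 0, "tx": 0, "ty": -0.001, "tz": 0.045, "ax": 0, "ay": 0, "az": 0}, {"gripper": 0, "tx": 0, "ty": -0.001, "tz": 0.05, "ax": 0, "ay": 0, "az": 0}, {"gripper": 0, "tx": 0, "ty": -0.001, "tz": 0.054, "ax": 0, "ay": 0, "az": 0}, {"gripper": 0, "tx": 0, "ty": -0.001, "tz": 0.057, "ax": 0, "ay": 0, "az": 0}, {"gripper": 0, "tx": 0, "ty": -0.001, "tz": 0.057, "ax": 0, "ay": 0, "az": 0}]}}

```text
time_s: 14.4
tool_pos: [0.4284, 0.1946, 0.0527]
tool_rot: [[0.993, 0.12, -0.0], [0.12, -0.993, -0.0], [-0.0, 0.0, -1.0]]
contact_force: [-0.8, -0.4, -3.3]
gripper_width: 0.0081
grip_force: 59.4
```

```bash
python3 - <<'E'
from h import *
s=observe(); print('tool',s['tool_pos'],totray(s['tool_pos'][:2]),s['contact_force'].round(1),s['wrist_torque'].round(2))
E
```

```text
tool [0.42843858 0.19464119 0.05267711] [[ 8.2 16.4]] [-0.8 -0.4 -3.3] [-0.06  0.01 -0.01]
```

>>> {"fn": "send_rows", "kwargs": {"plan": [{"gripper": 0, "tx": -0.001, "ty": 0, "tz": 0.002, "ax": 0, "ay": 0, "az": 0}, {"gripper": 0, "tx": -0.001, "ty": 0, "tz": 0.004, "ax": 0, "ay": 0, "az": 0}, {"gripper": 0, "tx": -0.001, "ty": 0, "tz": 0.006, "ax": 0, "ay": 0, "az": 0}, {"gripper": 0, "tx": -0.001, "ty": 0, "tz": 0.007, "ax": 0, "ay": 0, "az": 0}, {"gripper": 0, "tx": -0.001, "ty": 0, "tz": 0.007, "ax": 0, "ay": 0, "az": 0}]}}

```text
time_s: 14.9
tool_pos: [0.4282, 0.1948, 0.046]
tool_rot: [[0.993, 0.12, 0.001], [0.12, -0.993, 0.0], [0.001, -0.0, -1.0]]
contact_force: [0.9, 0.6, -0.7]
gripper_width: 0.0085
grip_force: 59.8
```

```bash
python3 - <<'E'
from h import *
s=observe(); print('tool',s['tool_pos'],totray(s['tool_pos'][:2]),s['contact_force'].round(1),s['wrist_torque'].round(2))
E
```

```text
tool [0.42816354 0.19477912 0.04604684] [[ 8.3 16.7]] [ 0.9  0.6 -0.7] [ 0.05 -0.35  0.03]
```

>>> {"fn": "send_rows", "kwargs": {"plan": [{"gripper": 0, "tx": 0.0015, "ty": 0, "tz": 0, "ax": 0, "ay": 0, "az": 0}, {"gripper": 0, "tx": 0.0015, "ty": 0, "tz": 0.003, "ax": 0, "ay": 0, "az": 0}, {"gripper": 0, "tx": 0.0015, "ty": 0, "tz": 0.005, "ax": 0, "ay": 0, "az": 0}, {"gripper": 0, "tx": 0.0015, "ty": 0, "tz": 0.007, "ax": 0, "ay": 0, "az": 0}, {"gripper": 0, "tx": 0.0015, "ty": 0, "tz": 0.007, "ax": 0, "ay": 0, "az": 0}]}}

```text
time_s: 15.4
tool_pos: [0.4333, 0.1956, 0.0409]
tool_rot: [[0.993, 0.119, 0.007], [0.119, -0.993, 0.003], [0.007, -0.002, -1.0]]
contact_force: [7.9, -1.1, 14.5]
gripper_width: 0.0085
grip_force: 62.9
```

```bash
python3 - <<'E'
from h import *
s=observe(); print('tool',s['tool_pos'],totray(s['tool_pos'][:2]),s['contact_force'].round(1),s['wrist_torque'].round(2))
E
```

```text
tool [0.43327799 0.19556334 0.04090252] [[ 8.5 11.5]] [ 7.9 -1.1 14.5] [-0.34 -1.25 -0.04]
```

>>> {"fn": "send_rows", "kwargs": {"plan": [{"gripper": 0, "tx": 0.002, "ty": 0, "tz": -0.002, "ax": 0, "ay": 0, "az": 0}, {"gripper": 0, "tx": 0.005, "ty": 0, "tz": -0.002, "ax": 0, "ay": 0, "az": 0}, {"gripper": 0, "tx": 0.005, "ty": 0, "tz": 0, "ax": 0, "ay": 0, "az": 0}, {"gripper": 0, "tx": 0.005, "ty": 0, "tz": 0.002, "ax": 0, "ay": 0, "az": 0}, {"gripper": 0, "tx": 0.005, "ty": 0, "tz": 0.003, "ax": 0, "ay": 0, "az": 0}, {"gripper": 0, "tx": 0.005, "ty": 0, "tz": 0.003, "ax": 0, "ay": 0, "az": 0}]}}

```text
time_s: 16.0
tool_pos: [0.4346, 0.1955, 0.0395]
tool_rot: [[0.993, 0.119, -0.004], [0.119, -0.993, 0.003], [-0.004, -0.003, -1.0]]
contact_force: [-27.8, -13.4, 88.7]
gripper_width: 0.0087
grip_force: 73.7
```

```bash
python3 - <<'E'
from h import *
s=observe(); print('tool',s['tool_pos'],totray(s['tool_pos'][:2]),s['contact_force'].round(1),s['wrist_torque'].round(2))
E
```

```text
tool [0.43458343 0.19552197 0.03953391] [[ 8.3 10.2]] [-27.8 -13.4  88.7] [-2.84  6.31  0.1 ]
```

>>> {"fn": "send_rows", "kwargs": {"plan": [{"gripper": 0, "tx": 0, "ty": 0, "tz": -0.007, "ax": 0, "ay": 0, "az": 0}, {"gripper": 0, "tx": -0.002, "ty": 0, "tz": -0.007, "ax": 0, "ay": 0, "az": 0}, {"gripper": 0, "tx": -0.002, "ty": 0, "tz": -0.007, "ax": 0, "ay": 0, "az": 0}, {"gripper": 0, "tx": -0.002, "ty": 0, "tz": -0.005, "ax": 0, "ay": 0, "az": 0}, {"gripper": 0, "tx": -0.002, "ty": 0, "tz": -0.004, "ax": 0, "ay": 0, "az": 0}]}}

```text
time_s: 16.5
tool_pos: [0.4332, 0.1956, 0.0402]
tool_rot: [[0.993, 0.121, 0.002], [0.121, -0.993, 0.001], [0.002, -0.0, -1.0]]
contact_force: [-1.5, -2.1, 25.1]
gripper_width: 0.0085
grip_force: 64.8
```

```bash
python3 - <<'E'
from h import *
s=observe(); print('tool',s['tool_pos'],totray(s['tool_pos'][:2]),s['contact_force'].round(1),s['wrist_torque'].round(2),s['tool_rot'].round(4).tolist())
E
```

```text
tool [0.43323243 0.19555044 0.04019165] [[ 8.5 11.5]] [-1.5 -2.1 25.1] [-0.56  0.87  0.07] [[0.9927, 0.1206, 0.0019], [0.1206, -0.9927, 0.0005], [0.002, -0.0003, -1.0]]
```

>>> {"fn": "send_rows", "kwargs": {"plan": [{"gripper": 0, "tx": 0, "ty": 0, "tz": -0.002, "ax": 0, "ay": 0, "az": 0}, {"gripper": 25, "tx": 0, "ty": 0, "tz": -0.002, "ax": 0, "ay": 0, "az": 0}, {"gripper": 25, "tx": 0, "ty": 0, "tz": -0.002, "ax": 0, "ay": 0, "az": 0}, {"gripper": 25, "tx": 0, "ty": 0, "tz": -0.002, "ax": 0, "ay": 0, "az": 0}, {"gripper": 25, "tx": 0, "ty": 0, "tz": -0.03, "ax": 0, "ay": 0, "az": 0}, {"gripper": 25, "tx": 0, "ty": 0, "tz": -0.07, "ax": 0, "ay": 0, "az": 0}, {"gripper": 25, "tx": 0, "ty": 0, "tz": -0.11, "ax": 0, "ay": 0, "az": 0}, {"gripper": 25, "tx": 0, "ty": 0.05, "tz": -0.11, "ax": 0, "ay": 0, "az": 0}, {"gripper": 25, "tx": 0, "ty": 0.1, "tz": -0.11, "ax": 0, "ay": 0, "az": 0}, {"gripper": 25, "tx": 0, "ty": 0.15, "tz": -0.11, "ax": 0, "ay": 0, "az": 0}, {"gripper": 25, "tx": 0, "ty": 0.2, "tz": -0.11, "ax": 0, "ay": 0, "az": 0}, {"gripper": 25, "tx": 0, "ty": 0.23, "tz": -0.11, "ax": 0, "ay": 0, "az": 0}, {"gripper": 25, "tx": 0, "ty": 0.23, "tz": -0.11, "ax": 0, "ay": 0, "az": 0}]}}

```text
time_s: 17.8
tool_pos: [0.4597, -0.0374, 0.1496]
tool_rot: [[0.993, 0.114, -0.0], [0.114, -0.993, 0.001], [-0.0, -0.001, -1.0]]
contact_force: [0.4, -0.1, 0.1]
gripper_width: 0.0213
grip_force: 0.0
```

```bash
python3 - <<'E'
from h import *
i=get_image("top"); a=get_image("scene"); s=observe(); print(s['time_s'],s['tool_pos'],s['gripper_width'])
t=np.vstack([cv2.resize(i[203:283,172:302],(520,320),interpolation=cv2.INTER_CUBIC),cv2.resize(a[130:205,205:305],(360,270)) if 0 else cv2.resize(a[130:205,200:340],(520,279),interpolation=cv2.INTER_CUBIC)]); cv2.imwrite("pics/p4.png",t[:,:,::-1])
cv2.imwrite("top_p4.png",i); 
E
```

```text
17.9 [ 0.45952279 -0.03323179  0.14969513] 0.021307046988303584
```

View pics/p4.png

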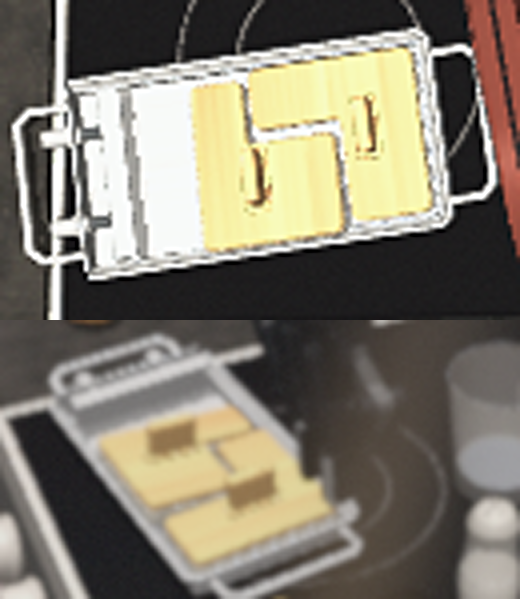

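The picture shows the stout dish apparently seated flat in the tray, interlocked with slim, with a gap of about 4 mm along x (white band at (345,180)). I regrasp it by the bar and close the gap.

>>> {"fn": "send_rows", "kwargs": {"plan": [{"gripper": 25, "tx": 0, "ty": -0.05, "tz": 0, "ax": 0, "ay": 0, "az": 0}, {"gripper": 25, "tx": 0, "ty": -0.1, "tz": 0, "ax": 0, "ay": 0, "az": 0}, {"gripper": 25, "tx": 0, "ty": -0.15, "tz": 0, "ax": 0, "ay": 0, "az": 0}, {"gripper": 25, "tx": 0, "ty": -0.2, "tz": 0, "ax": 0, "ay": 0, "az": 0}, {"gripper": 25, "tx": 0, "ty": -0.23, "tz": 0, "ax": 0, "ay": 0, "az": 0}, {"gripper": 25, "tx": 0, "ty": -0.23, "tz": 0.01, "ax": 0, "ay": 0, "az": 0}, {"gripper": 25, "tx": 0, "ty": -0.23, "tz": 0.05, "ax": 0, "ay": 0, "az": 0}, {"gripper": 25, "tx": 0, "ty": -0.23, "tz": 0.08, "ax": 0, "ay": 0, "az": 0}, {"gripper": 25, "tx": 0, "ty": -0.23, "tz": 0.1, "ax": 0, "ay": 0, "az": 0}, {"gripper": 25, "tx": 0, "ty": -0.23, "tz": 0.112, "ax": 0, "ay": 0, "az": 0}, {"gripper": 25, "tx": 0, "ty": -0.23, "tz": 0.112, "ax": 0, "ay": 0, "az": 0}, {"gripper": 0, "tx": 0, "ty": -0.23, "tz": 0.112, "ax": 0, "ay": 0, "az": 0}, {"gripper": 0, "tx": 0, "ty": -0.23, "tz": 0.112, "ax": 0, "ay": 0, "az": 0}, {"gripper": 0, "tx": 0, "ty": -0.23, "tz": 0.112, "ax": 0, "ay": 0, "az": 0}, {"gripper": 0, "tx": 0, "ty": -0.23, "tz": 0.112, "ax": 0, "ay": 0, "az": 0}, {"gripper": 0, "tx": 0, "ty": -0.23, "tz": 0.112, "ax": 0, "ay": 0, "az": 0}]}}

```text
time_s: 19.5
tool_pos: [0.432, 0.1954, 0.038]
tool_rot: [[0.993, 0.121, 0.0], [0.121, -0.993, 0.001], [0.0, -0.001, -1.0]]
contact_force: [-0.5, -0.1, -3.1]
gripper_width: 0.0088
grip_force: 60.3
```

```bash
python3 - <<'E'
from h import *
s=observe(); print('tool',s['tool_pos'],totray(s['tool_pos'][:2]),s['contact_force'].round(1),s['wrist_torque'].round(2),s['gripper_width'],s['grip_force'])
E
```

```text
tool [0.43199848 0.19535437 0.03804251] [[ 8.5 12.8]] [-0.5 -0.1 -3.1] [ 0.07  0.01 -0.03] 0.008831360759932799 60.33899188041687
```

>>> {"fn": "send_rows", "kwargs": {"plan": [{"gripper": 0, "tx": 0, "ty": 0, "tz": 0.002, "ax": 0, "ay": 0, "az": 0}, {"gripper": 0, "tx": 0, "ty": 0, "tz": 0.003, "ax": 0, "ay": 0, "az": 0}, {"gripper": 0, "tx": 0, "ty": 0.002, "tz": 0.003, "ax": 0, "ay": 0, "az": 0}, {"gripper": 0, "tx": 0, "ty": 0.004, "tz": 0.003, "ax": 0, "ay": 0, "az": 0}, {"gripper": 0, "tx": 0, "ty": 0.005, "tz": 0.003, "ax": 0, "ay": 0, "az": 0}, {"gripper": 0, "tx": 0, "ty": 0.006, "tz": 0.003, "ax": 0, "ay": 0, "az": 0}, {"gripper": 0, "tx": 0, "ty": 0.006, "tz": 0.003, "ax": 0, "ay": 0, "az": 0}]}}

```text
time_s: 20.2
tool_pos: [0.434, 0.1926, 0.0367]
tool_rot: [[0.992, 0.123, 0.002], [0.123, -0.992, 0.005], [0.003, -0.005, -1.0]]
contact_force: [-1.4, 5.3, 7.8]
gripper_width: 0.0084
grip_force: 62.0
```

```bash
python3 - <<'E'
from h import *
s=observe(); print('tool',s['tool_pos'],totray(s['tool_pos'][:2]),s['contact_force'].round(1),s['wrist_torque'].round(2),s['gripper_width'],s['grip_force'])
E
```

```text
tool [0.43400282 0.19262475 0.03670093] [[ 5.5 11.1]] [-1.4  5.3  7.8] [ 1.22 -0.12  0.24] 0.008363283323993208 61.98478817939758
```

>>> {"fn": "send_rows", "kwargs": {"plan": [{"gripper": 22, "tx": 0, "ty": 0, "tz": 0, "ax": 0, "ay": 0, "az": 0}, {"gripper": 22, "tx": 0, "ty": 0, "tz": 0, "ax": 0, "ay": 0, "az": 0}, {"gripper": 22, "tx": 0, "ty": -0.002, "tz": 0, "ax": 0, "ay": 0, "az": 0}, {"gripper": 22, "tx": 0, "ty": -0.002, "tz": -0.03, "ax": 0, "ay": 0, "az": 0}, {"gripper": 40, "tx": 0, "ty": 0, "tz": -0.07, "ax": 0, "ay": 0, "az": 0}, {"gripper": 50, "tx": 0, "ty": 0, "tz": -0.11, "ax": 0, "ay": 0, "az": -7}, {"gripper": 50, "tx": -0.025, "ty": 0.226, "tz": -0.11, "ax": 0, "ay": 0, "az": -107}, {"gripper": 50, "tx": -0.025, "ty": 0.226, "tz": -0.11, "ax": 0, "ay": 0, "az": -107}, {"gripper": 50, "tx": -0.025, "ty": 0.226, "tz": -0.11, "ax": 0, "ay": 0, "az": -107}, {"gripper": 50, "tx": -0.025, "ty": 0.226, "tz": -0.11, "ax": 0, "ay": 0, "az": -107}, {"gripper": 50, "tx": -0.025, "ty": 0.226, "tz": -0.11, "ax": 0, "ay": 0, "az": -107}, {"gripper": 50, "tx": -0.025, "ty": 0.226, "tz": -0.11, "ax": 0, "ay": 0, "az": -107}, {"gripper": 50, "tx": -0.025, "ty": 0.226, "tz": -0.11, "ax": 0, "ay": 0, "az": -107}, {"gripper": 50, "tx": -0.025, "ty": 0.226, "tz": -0.11, "ax": 0, "ay": 0, "az": -107}, {"gripper": 50, "tx": -0.025, "ty": 0.226, "tz": -0.11, "ax": 0, "ay": 0, "az": -107}, {"gripper": 50, "tx": -0.025, "ty": 0.226, "tz": -0.11, "ax": 0, "ay": 0, "az": -107}, {"gripper": 50, "tx": -0.025, "ty": 0.226, "tz": -0.11, "ax": 0, "ay": 0, "az": -107}, {"gripper": 50, "tx": -0.025, "ty": 0.226, "tz": -0.11, "ax": 0, "ay": 0, "az": -107}, {"gripper": 50, "tx": -0.025, "ty": 0.226, "tz": -0.11, "ax": 0, "ay": 0, "az": -107}, {"gripper": 50, "tx": -0.025, "ty": 0.226, "tz": -0.11, "ax": 0, "ay": 0, "az": -107}]}}

```text
time_s: 22.2
tool_pos: [0.435, -0.0383, 0.1447]
tool_rot: [[-0.402, 0.916, -0.0], [0.916, 0.402, -0.0], [0.0, -0.0, -1.0]]
contact_force: [0.3, 0.4, 0.9]
gripper_width: 0.0426
grip_force: 0.0
```

```bash
python3 - <<'E'
from h import *
i=get_image("top"); s=observe(); print(s['time_s'],s['tool_pos'],s['contact_force'].round(1),s['qpos'].round(2))
delta([.437,-.034,.03],Rt(24.1))
hsv=cv2.cvtColor(i,cv2.COLOR_RGB2HSV); m=cv2.inRange(hsv,(12,40,100),(35,255,255)); m[:,:185]=0;m[:,293:]=0;m[:205]=0;m[280:]=0
S=6; mb=(cv2.resize(m,None,fx=S,fy=S,interpolation=cv2.INTER_CUBIC)>127).astype(np.uint8)
mb=cv2.morphologyEx(mb,cv2.MORPH_CLOSE,np.ones((31,31)))
cs,_=cv2.findContours(mb,cv2.RETR_EXTERNAL,cv2.CHAIN_APPROX_NONE)
for c in cs:
    if cv2.contourArea(c)>3000:
        p=cv2.approxPolyDP(c,18,True)[:,0]; print(totray(ray("top",(p+.5)/S-.5,.023)).tolist())
E
```

```text
22.25 [ 0.43503947 -0.03832141  0.1447241 ] [-0.6  0.1  0. ] [-1.4  -0.37  1.22  2.11  0.37  1.19  0.07]
t [0.0032 0.0036 0.1147] a [-0.02 -0.   -0.36] rows>= 3.0
[[-94.7, -58.9], [45.4, -56.3], [43.6, 55.2], [-99.6, 53.6]]
```

>>> {"fn": "send_rows", "kwargs": {"plan": [{"gripper": 50, "tx": 0.002, "ty": 0.003, "tz": 0.03, "ax": 0, "ay": 0, "az": 0}, {"gripper": 50, "tx": 0.003, "ty": 0.003, "tz": 0.06, "ax": 0, "ay": 0, "az": 0}, {"gripper": 50, "tx": 0.003, "ty": 0.003, "tz": 0.09, "ax": 0, "ay": 0, "az": 0}, {"gripper": 50, "tx": 0.003, "ty": 0.003, "tz": 0.11, "ax": 0, "ay": 0, "az": 0}, {"gripper": 50, "tx": 0.003, "ty": 0.003, "tz": 0.115, "ax": 0, "ay": 0, "az": 0}, {"gripper": 50, "tx": 0.003, "ty": 0.003, "tz": 0.115, "ax": 0, "ay": 0, "az": 0}, {"gripper": 50, "tx": 0.003, "ty": 0.003, "tz": 0.115, "ax": 0, "ay": 0, "az": 0}]}}

```text
time_s: 22.95
tool_pos: [0.4117, -0.0324, 0.0532]
tool_rot: [[-0.404, 0.914, 0.026], [0.915, 0.404, -0.002], [-0.012, 0.023, -1.0]]
contact_force: [-0.5, -0.3, 0.4]
gripper_width: 0.0426
grip_force: 0.0
```

```bash
python3 - <<'E'
from h import *
s=observe(); print(s['time_s'],s['tool_pos'],s['contact_force'].round(1),s['qpos'].round(2))
delta([.437,-.034,.03],Rt(24.1))
E
```

```text
22.95 [ 0.41173452 -0.03239711  0.0531688 ] [-0.5 -0.3  0.4] [-1.52 -0.38  1.38  2.27  0.47  0.97 -0.01]
t [-0.0114  0.0219  0.0238] a [ 1.31  0.7  -0.26] rows>= 1.0
```

>>> {"fn": "send_rows", "kwargs": {"plan": [{"gripper": 50, "tx": 0, "ty": 0.02, "tz": -0.04, "ax": 0, "ay": 0, "az": 0}, {"gripper": 50, "tx": 0, "ty": 0.02, "tz": -0.08, "ax": 0, "ay": 0, "az": 0}, {"gripper": 50, "tx": 0, "ty": 0.02, "tz": -0.13, "ax": 0, "ay": 0, "az": 0}, {"gripper": 50, "tx": 0.221, "ty": 0.078, "tz": -0.14, "ax": 0, "ay": 0, "az": 0}, {"gripper": 50, "tx": 0.221, "ty": 0.078, "tz": -0.14, "ax": 0, "ay": 0, "az": 0}, {"gripper": 50, "tx": 0.221, "ty": 0.078, "tz": -0.14, "ax": 0, "ay": 0, "az": 0}, {"gripper": 50, "tx": 0.221, "ty": 0.078, "tz": -0.14, "ax": 0, "ay": 0, "az": 0}, {"gripper": 50, "tx": 0.221, "ty": 0.078, "tz": -0.14, "ax": 0, "ay": 0, "az": 0}, {"gripper": 50, "tx": 0.473, "ty": 0.003, "tz": -0.14, "ax": 0, "ay": 0, "az": 0}, {"gripper": 50, "tx": 0.473, "ty": 0.003, "tz": -0.14, "ax": 0, "ay": 0, "az": 0}, {"gripper": 50, "tx": 0.473, "ty": 0.003, "tz": -0.14, "ax": 0, "ay": 0, "az": 0}, {"gripper": 50, "tx": 0.473, "ty": 0.003, "tz": -0.14, "ax": 0, "ay": 0, "az": 0}, {"gripper": 50, "tx": 0.473, "ty": 0.003, "tz": -0.14, "ax": 0, "ay": 0, "az": 0}, {"gripper": 50, "tx": 0.473, "ty": 0.003, "tz": -0.14, "ax": 0, "ay": 0, "az": 0}]}}

```text
time_s: 24.35
tool_pos: [0.2142, 0.4059, 0.1873]
tool_rot: [[-0.411, 0.911, 0.025], [0.912, 0.411, -0.001], [-0.011, 0.022, -1.0]]
contact_force: [1.0, -0.7, 0.2]
gripper_width: 0.0429
grip_force: 0.0
```

```bash
python3 - <<'E'
from h import *
s=observe(); print(s['time_s'],s['tool_pos'],s['contact_force'].round(1),s['qpos'].round(3).tolist(),s['tool_rot'].round(3).tolist())
E
```

```text
24.35 [0.21419464 0.40589402 0.18725503] [ 1.  -0.7  0.2] [-1.612, -0.056, 0.401, 1.994, 0.048, 1.192, -0.805] [[-0.411, 0.911, 0.025], [0.912, 0.411, -0.001], [-0.011, 0.022, -1.0]]
```

>>> {"fn": "send_rows", "kwargs": {"plan": [{"gripper": 50, "tx": 0.204, "ty": 0.164, "tz": 0, "ax": 1.3, "ay": 0.7, "az": 0}, {"gripper": 50, "tx": 0.204, "ty": 0.164, "tz": 0, "ax": 1.3, "ay": 0.7, "az": 0}, {"gripper": 50, "tx": 0.204, "ty": 0.164, "tz": 0, "ax": 1.3, "ay": 0.7, "az": 0}, {"gripper": 50, "tx": 0.204, "ty": 0.164, "tz": 0, "ax": 1.3, "ay": 0.7, "az": 0}, {"gripper": 50, "tx": 0.204, "ty": 0.164, "tz": 0, "ax": 1.3, "ay": 0.7, "az": 0}, {"gripper": 50, "tx": 0.204, "ty": 0.164, "tz": 0, "ax": 1.3, "ay": 0.7, "az": 0}, {"gripper": 50, "tx": -0.065, "ty": 0.251, "tz": 0, "ax": 1.3, "ay": 0.7, "az": 0}, {"gripper": 50, "tx": -0.065, "ty": 0.251, "tz": 0, "ax": 1.3, "ay": 0.7, "az": 0}, {"gripper": 50, "tx": -0.065, "ty": 0.251, "tz": 0, "ax": 1.3, "ay": 0.7, "az": 0}, {"gripper": 50, "tx": -0.065, "ty": 0.251, "tz": 0, "ax": 1.3, "ay": 0.7, "az": 0}, {"gripper": 50, "tx": -0.065, "ty": 0.251, "tz": 0, "ax": 1.3, "ay": 0.7, "az": 0}, {"gripper": 50, "tx": -0.065, "ty": 0.251, "tz": 0, "ax": 1.3, "ay": 0.7, "az": 0}, {"gripper": 50, "tx": -0.296, "ty": 0.158, "tz": 0, "ax": 1.3, "ay": 0.7, "az": 0}, {"gripper": 50, "tx": -0.296, "ty": 0.158, "tz": 0, "ax": 1.3, "ay": 0.7, "az": 0}, {"gripper": 50, "tx": -0.296, "ty": 0.158, "tz": 0, "ax": 1.3, "ay": 0.7, "az": 0}, {"gripper": 50, "tx": -0.296, "ty": 0.158, "tz": 0, "ax": 1.3, "ay": 0.7, "az": 0}, {"gripper": 50, "tx": -0.296, "ty": 0.158, "tz": 0, "ax": 1.3, "ay": 0.7, "az": 0}, {"gripper": 50, "tx": -0.296, "ty": 0.158, "tz": 0, "ax": 1.3, "ay": 0.7, "az": 0}]}}

```text
time_s: 26.15
tool_pos: [0.4843, 0.1877, 0.1948]
tool_rot: [[-0.397, 0.918, -0.0], [0.918, 0.397, -0.0], [-0.0, -0.0, -1.0]]
contact_force: [0.2, 1.5, 0.7]
gripper_width: 0.0428
grip_force: 0.0
```

```bash
python3 - <<'E'
from h import *
s=observe(); print(s['time_s'],s['tool_pos'],s['contact_force'].round(1),s['qpos'].round(3).tolist())
delta([.437,-.034,.13],Rt(24.1))
E
```

```text
26.15 [0.4843244  0.18766029 0.19484251] [0.2 1.5 0.7] [-1.072, 0.09, 0.66, 1.857, -0.059, 1.215, 0.014]
t [-0.1847 -0.1313  0.0649] a [-0.01  0.   -0.74] rows>= 5.0
```

>>> {"fn": "send_rows", "kwargs": {"plan": [{"gripper": 50, "tx": -0.185, "ty": -0.131, "tz": 0.065, "ax": 0, "ay": 0, "az": 0}, {"gripper": 50, "tx": -0.185, "ty": -0.131, "tz": 0.065, "ax": 0, "ay": 0, "az": 0}, {"gripper": 50, "tx": -0.185, "ty": -0.131, "tz": 0.065, "ax": 0, "ay": 0, "az": 0}, {"gripper": 50, "tx": -0.185, "ty": -0.131, "tz": 0.065, "ax": 0, "ay": 0, "az": 0}, {"gripper": 50, "tx": -0.185, "ty": -0.131, "tz": 0.065, "ax": 0, "ay": 0, "az": 0}, {"gripper": 50, "tx": -0.185, "ty": -0.131, "tz": 0.065, "ax": 0, "ay": 0, "az": 0}, {"gripper": 50, "tx": -0.185, "ty": -0.131, "tz": 0.065, "ax": 0, "ay": 0, "az": 0}, {"gripper": 50, "tx": -0.185, "ty": -0.131, "tz": 0.1, "ax": 0, "ay": 0, "az": 0}, {"gripper": 50, "tx": -0.185, "ty": -0.131, "tz": 0.13, "ax": 0, "ay": 0, "az": 0}, {"gripper": 50, "tx": -0.185, "ty": -0.131, "tz": 0.135, "ax": 0, "ay": 0, "az": 0}, {"gripper": 50, "tx": -0.185, "ty": -0.131, "tz": 0.135, "ax": 0, "ay": 0, "az": 0}]}}

```text
time_s: 27.25
tool_pos: [0.4379, -0.0265, 0.0589]
tool_rot: [[-0.406, 0.914, -0.003], [0.914, 0.406, -0.002], [-0.001, -0.003, -1.0]]
contact_force: [1.2, 0.1, -0.4]
gripper_width: 0.0428
grip_force: 0.0
```

```bash
python3 - <<'E'
from h import *
s=observe(); print(s['time_s'],s['tool_pos'],s['contact_force'].round(1),s['qpos'].round(3).tolist())
delta([.437,-.034,.03],Rt(24.1))
E
```

```text
27.25 [ 0.43787568 -0.02651287  0.05888046] [ 1.2  0.1 -0.4] [-0.869, 0.09, 0.874, 2.183, -0.085, 0.905, 0.474]
t [-0.0065 -0.0038  0.0289] a [-0.17  0.03 -0.12] rows>= 1.0
```

>>> {"fn": "send_rows", "kwargs": {"plan": [{"gripper": 50, "tx": -0.006, "ty": -0.003, "tz": 0.005, "ax": 0, "ay": 0, "az": 0}, {"gripper": 50, "tx": -0.006, "ty": -0.003, "tz": 0.02, "ax": 0, "ay": 0, "az": 0}, {"gripper": 50, "tx": -0.006, "ty": -0.003, "tz": 0.029, "ax": 0, "ay": 0, "az": 0}, {"gripper": 50, "tx": -0.006, "ty": -0.003, "tz": 0.029, "ax": 0, "ay": 0, "az": 0}, {"gripper": 0, "tx": -0.006, "ty": -0.003, "tz": 0.029, "ax": 0, "ay": 0, "az": 0}, {"gripper": 0, "tx": -0.006, "ty": -0.003, "tz": 0.029, "ax": 0, "ay": 0, "az": 0}, {"gripper": 0, "tx": -0.006, "ty": -0.003, "tz": 0.029, "ax": 0, "ay": 0, "az": 0}, {"gripper": 0, "tx": -0.006, "ty": -0.003, "tz": 0.029, "ax": 0, "ay": 0, "az": 0}, {"gripper": 0, "tx": -0.006, "ty": -0.003, "tz": 0.029, "ax": 0, "ay": 0, "az": 0}, {"gripper": 0, "tx": -0.006, "ty": -0.003, "tz": 0.029, "ax": 0, "ay": 0, "az": 0}, {"gripper": 0, "tx": -0.006, "ty": -0.003, "tz": 0.029, "ax": 0, "ay": 0, "az": 0}]}}

```text
time_s: 28.35
tool_pos: [0.4379, -0.0337, 0.0305]
tool_rot: [[-0.405, 0.914, -0.0], [0.914, 0.405, 0.001], [0.001, 0.0, -1.0]]
contact_force: [-1.8, -0.5, 6.8]
gripper_width: 0.0087
grip_force: 59.0
```

```bash
python3 - <<'E'
from h import *
s=observe(); print(s['time_s'],s['tool_pos'],s['contact_force'].round(1),s['gripper_width'],s['grip_force'])
p=tray(72,2); delta([*p,.13],Rt(96.9)); print(p)
# bar offset along tool x from first picture estimates
for e in ([.4368,-.0337],[.4372,-.0358]): print((s['tool_rot'].T[:2,:2]@(np.array(e)-s['tool_pos'][:2])).round(4))
E
```

```text
28.35 [ 0.43792944 -0.03372383  0.03047681] [-1.8 -0.5  6.8] 0.008677282269322354 59.04021441936493
t [ 0.2695  0.1163 -0.0994] a [ 2.000e-02 -3.000e-02 -7.299e+01] rows>= 9.0
[0.43506463 0.25973825]
[ 0.0005 -0.001 ]
[-0.0016 -0.0015]
```

>>> {"fn": "send_rows", "kwargs": {"plan": [{"gripper": 0, "tx": 0, "ty": 0, "tz": -0.03, "ax": 0, "ay": 0, "az": 0}, {"gripper": 0, "tx": 0, "ty": 0.01, "tz": -0.06, "ax": 0, "ay": 0, "az": 0}, {"gripper": 0, "tx": 0.01, "ty": 0.02, "tz": -0.09, "ax": 0, "ay": 0, "az": -3}, {"gripper": 0, "tx": 0.03, "ty": 0.035, "tz": -0.1, "ax": 0, "ay": 0, "az": -9}, {"gripper": 0, "tx": 0.06, "ty": 0.055, "tz": -0.1, "ax": 0, "ay": 0, "az": -16}, {"gripper": 0, "tx": 0.09, "ty": 0.07, "tz": -0.1, "ax": 0, "ay": 0, "az": -23}, {"gripper": 0, "tx": 0.12, "ty": 0.085, "tz": -0.1, "ax": 0, "ay": 0, "az": -31}, {"gripper": 0, "tx": 0.15, "ty": 0.095, "tz": -0.1, "ax": 0, "ay": 0, "az": -39}, {"gripper": 0, "tx": 0.18, "ty": 0.103, "tz": -0.1, "ax": 0, "ay": 0, "az": -47}, {"gripper": 0, "tx": 0.21, "ty": 0.109, "tz": -0.1, "ax": 0, "ay": 0, "az": -55}, {"gripper": 0, "tx": 0.235, "ty": 0.113, "tz": -0.1, "ax": 0, "ay": 0, "az": -63}, {"gripper": 0, "tx": 0.25, "ty": 0.115, "tz": -0.1, "ax": 0, "ay": 0, "az": -69}, {"gripper": 0, "tx": 0.259, "ty": 0.116, "tz": -0.1, "ax": 0, "ay": 0, "az": -73}, {"gripper": 0, "tx": 0.259, "ty": 0.116, "tz": -0.09, "ax": 0, "ay": 0, "az": -73}, {"gripper": 0, "tx": 0.259, "ty": 0.116, "tz": -0.09, "ax": 0, "ay": 0, "az": -73}, {"gripper": 0, "tx": 0.259, "ty": 0.116, "tz": -0.09, "ax": 0, "ay": 0, "az": -73}]}}

```text
time_s: 29.95
tool_pos: [0.4385, 0.2489, 0.1193]
tool_rot: [[-0.993, -0.118, -0.002], [-0.118, 0.993, -0.001], [0.002, -0.001, -1.0]]
contact_force: [-0.1, -1.0, -2.1]
gripper_width: 0.0088
grip_force: 59.2
```

```bash
python3 - <<'E'
from h import *
i=get_image("top"); s=observe(); print(s['time_s'],s['tool_pos'],totray(s['tool_pos'][:2]),s['contact_force'].round(1),s['qpos'].round(2).tolist())
delta([*tray(62,-1),.12],Rt(96.9,18)); delta([*tray(62,-1),.0445],Rt(96.9,18))
E
```

```text
30.0 [0.43874735 0.24904306 0.11963931] [[60.9 -0.4]] [ 0.   0.7 -1.5] [-1.15, 0.14, 0.59, 1.97, -0.09, 1.06, 1.17]
t [-0.0006  0.0011 -0.0004] a [17.98 -0.1  -0.12] rows>= 3.0
t [-0.0007  0.0011  0.0751] a [17.98 -0.1  -0.12] rows>= 3.0
```

>>> {"fn": "send_rows", "kwargs": {"plan": [{"gripper": 0, "tx": 0, "ty": 0, "tz": 0, "ax": 5, "ay": 0, "az": 0}, {"gripper": 0, "tx": 0, "ty": 0, "tz": 0, "ax": 10, "ay": 0, "az": 0}, {"gripper": 0, "tx": 0, "ty": 0.001, "tz": 0.01, "ax": 15, "ay": 0, "az": 0}, {"gripper": 0, "tx": 0, "ty": 0.001, "tz": 0.03, "ax": 18, "ay": 0, "az": 0}, {"gripper": 0, "tx": 0, "ty": 0.001, "tz": 0.05, "ax": 18, "ay": 0, "az": 0}, {"gripper": 0, "tx": 0, "ty": 0.001, "tz": 0.06, "ax": 18, "ay": 0, "az": 0}, {"gripper": 0, "tx": 0, "ty": 0.001, "tz": 0.068, "ax": 18, "ay": 0, "az": 0}, {"gripper": 0, "tx": 0, "ty": 0.001, "tz": 0.068, "ax": 18, "ay": 0, "az": 0}, {"gripper": 0, "tx": 0, "ty": 0.001, "tz": 0.068, "ax": 18, "ay": 0, "az": 0}]}}

```text
time_s: 30.9
tool_pos: [0.4389, 0.2509, 0.0526]
tool_rot: [[-0.993, -0.114, 0.037], [-0.119, 0.945, -0.306], [0.0, -0.308, -0.951]]
contact_force: [-0.6, -0.0, -2.1]
gripper_width: 0.0088
grip_force: 59.2
```

```bash
python3 - <<'E'
from h import *
s=observe(); print(s['time_s'],s['tool_pos'],totray(s['tool_pos'][:2]),s['contact_force'].round(1),s['wrist_torque'].round(2))
delta([*tray(62,-1),.0445],Rt(96.9,18))
E
```

```text
30.9 [0.43892778 0.25085713 0.05257016] [[62.7 -0.8]] [-0.6 -0.  -2.1] [ 0.46  0.05 -0.01]
t [-0.0002  0.0018  0.0079] a [ 0.05 -0.03 -0.04] rows>= 1.0
```

>>> {"fn": "send_rows", "kwargs": {"plan": [{"gripper": 0, "tx": 0, "ty": 0.001, "tz": 0.003, "ax": 0, "ay": 0, "az": 0}, {"gripper": 0, "tx": 0, "ty": 0.0015, "tz": 0.005, "ax": 0, "ay": 0, "az": 0}, {"gripper": 0, "tx": 0, "ty": 0.002, "tz": 0.007, "ax": 0, "ay": 0, "az": 0}, {"gripper": 0, "tx": 0, "ty": 0.0025, "tz": 0.0075, "ax": 0, "ay": 0, "az": 0}, {"gripper": 0, "tx": 0, "ty": 0.0025, "tz": 0.0075, "ax": 0, "ay": 0, "az": 0}]}}

```text
time_s: 31.4
tool_pos: [0.4391, 0.253, 0.0475]
tool_rot: [[-0.993, -0.115, 0.037], [-0.121, 0.945, -0.304], [-0.0, -0.307, -0.952]]
contact_force: [-12.1, 2.9, 39.2]
gripper_width: 0.0085
grip_force: 67.4
```

```bash
python3 - <<'E'
from h import *
s=observe(); print(s['time_s'],s['tool_pos'],totray(s['tool_pos'][:2]),s['contact_force'].round(1),s['wrist_torque'].round(2))
E
```

```text
31.4 [0.43911414 0.25301894 0.04753505] [[64.8 -1.2]] [-12.1   2.9  39.2] [-2.63  2.11 -0.61]
```

>>> {"fn": "send_rows", "kwargs": {"plan": [{"gripper": 0, "tx": 0, "ty": -0.0015, "tz": -0.005, "ax": 0, "ay": 0, "az": 0}, {"gripper": 0, "tx": 0.003, "ty": -0.0015, "tz": -0.006, "ax": 0, "ay": 0, "az": 0}, {"gripper": 0, "tx": 0.003, "ty": -0.0015, "tz": -0.006, "ax": 0, "ay": 0, "az": 0}, {"gripper": 0, "tx": 0.003, "ty": -0.001, "tz": -0.004, "ax": 0, "ay": 0, "az": 0}, {"gripper": 0, "tx": 0.003, "ty": -0.0005, "tz": -0.002, "ax": 0, "ay": 0, "az": 0}, {"gripper": 0, "tx": 0.003, "ty": -0.0005, "tz": -0.002, "ax": 0, "ay": 0, "az": 0}]}}

```text
time_s: 32.0
tool_pos: [0.4351, 0.2521, 0.0478]
tool_rot: [[-0.993, -0.116, 0.036], [-0.121, 0.944, -0.306], [0.002, -0.308, -0.951]]
contact_force: [-11.7, 1.0, 31.1]
gripper_width: 0.0083
grip_force: 65.4
```

```bash
python3 - <<'E'
from h import *
s=observe(); print(s['time_s'],s['tool_pos'],totray(s['tool_pos'][:2]),s['contact_force'].round(1),s['wrist_torque'].round(2))
E
```

```text
32.0 [0.43508792 0.25209753 0.04779814] [[64.4  2.9]] [-11.7   1.   31.1] [-1.94  1.97 -0.9 ]
```

>>> {"fn": "send_rows", "kwargs": {"plan": [{"gripper": 0, "tx": 0, "ty": -0.008, "tz": -0.02, "ax": 0, "ay": 0, "az": 0}, {"gripper": 0, "tx": 0, "ty": -0.017, "tz": -0.05, "ax": -4, "ay": 0, "az": 0}, {"gripper": 0, "tx": 0, "ty": -0.025, "tz": -0.076, "ax": -8, "ay": 0, "az": 0}, {"gripper": 0, "tx": 0.003, "ty": -0.07, "tz": -0.063, "ax": -12, "ay": 0, "az": 0}, {"gripper": 0, "tx": 0.006, "ty": -0.115, "tz": -0.05, "ax": -15, "ay": 0, "az": 0}, {"gripper": 0, "tx": 0.01, "ty": -0.16, "tz": -0.035, "ax": -18, "ay": 0, "az": 0}, {"gripper": 0, "tx": 0.013, "ty": -0.205, "tz": -0.02, "ax": -18, "ay": 0, "az": 0}, {"gripper": 0, "tx": 0.016, "ty": -0.25, "tz": -0.004, "ax": -18, "ay": 0, "az": 0}, {"gripper": 0, "tx": 0.0165, "ty": -0.272, "tz": 0.004, "ax": -18, "ay": 0, "az": 0}, {"gripper": 0, "tx": 0.0165, "ty": -0.272, "tz": 0.004, "ax": -18, "ay": 0, "az": 0}]}}

```text
time_s: 33.0
tool_pos: [0.45, -0.0131, 0.1259]
tool_rot: [[-0.993, -0.114, -0.001], [-0.114, 0.993, -0.0], [0.001, -0.0, -1.0]]
contact_force: [-1.0, 1.1, -1.3]
gripper_width: 0.0085
grip_force: 59.8
```

```bash
python3 - <<'E'
from h import *
i=get_image("top"); a=get_image("scene"); s=observe(); print(s['time_s'],s['tool_pos'],s['qpos'].round(2).tolist(),s['contact_force'].round(1))
cv2.imwrite("top_l.png",i[:,:,::-1]); cv2.imwrite("scene_l.png",a[:,:,::-1])
t=np.vstack([cv2.resize(i[205:280,190:295],(420,300),interpolation=cv2.INTER_CUBIC),cv2.resize(a[130:205,205:310],(420,300),interpolation=cv2.INTER_CUBIC)]); cv2.imwrite("pics/p5.png",t[:,:,::-1])
E
```

```text
33.1 [ 0.45008457 -0.00941028  0.12587678] [-0.9, -0.02, 0.83, 2.09, 0.02, 1.06, 1.61] [-0.4  0.2 -2.4]
```

View pics/p5.png

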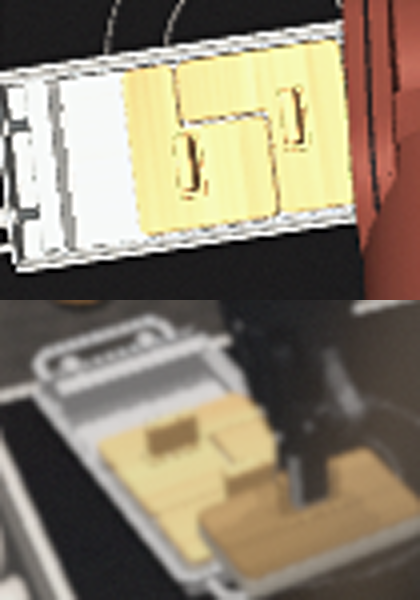

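The picture shows the two L dishes tightly interlocked. Stout's front edge runs from (127,72) to (145,235) in the top crop. In the scene crop its corners are at about (240,397) and (98,438). I check whether it lies level.

```bash
python3 - <<'E'
from h import *
def tri(pt,ps):
    A=[];b=[]
    for n,p in(("top",pt),("scene",ps)):
        c=camera_info(n); P=np.c_[c['R'],c['t']]; x=(p[0]-c['cx'])/c['fx']; y=(p[1]-c['cy'])/c['fy']
        for r in (P[0]-x*P[2],P[1]-y*P[2]): A.append(r[:3]);b.append(-r[3])
    X,res,_,_=np.linalg.lstsq(np.array(A),np.array(b),rcond=None); return X,res
T=lambda p:(p[0]/4+190-.375,p[1]/4+205-.375); Sc=lambda p:(p[0]/4+205-.375,(p[1]-300)/4+130-.375)
for n,a,b in(("stout -y rail",(127,72),(240,397)),("stout +y rail",(145,235),(98,438)),("notch corner top L",(270,115),(300-0,470)),):
    X,r=tri(T(a),Sc(b)); print(n,totray(X[:2]),X[2].round(4),r)
i=cv2.imread("top_l.png"); hsv=cv2.cvtColor(i,cv2.COLOR_BGR2HSV); m=cv2.inRange(hsv,(12,40,100),(35,255,255)); m[:,:185]=0;m[:,277:]=0;m[:205]=0;m[280:]=0
S=6; mb=(cv2.resize(m,None,fx=S,fy=S,interpolation=cv2.INTER_CUBIC)>127).astype(np.uint8)
mb=cv2.morphologyEx(mb,cv2.MORPH_CLOSE,np.ones((31,31)))
cs,_=cv2.findContours(mb,cv2.RETR_EXTERNAL,cv2.CHAIN_APPROX_NONE); c=max(cs,key=cv2.contourArea)[:,0]
w=totray(ray("top",(c+.5)/S-.5,.023))
for x0 in(0,20,35,-30,-45,-70,-85):
    q=w[abs(w[:,0]-x0)<2]; print(x0,q[:,1].min(),q[:,1].max())
for y0 in(-45,-20,0,20,45):
    q=w[abs(w[:,1]-y0)<2]; print('y',y0,'front x',q[:,0].max())
E
```

```text
stout -y rail [[ 43.9 -56.6]] 0.0174 [7.54789546e-06]
stout +y rail [[42.3 52.3]] 0.0251 [1.84652823e-05]
notch corner top L [[-56.9 -29.5]] 0.0277 [0.0007957]
0 -56.4 56.4
20 -56.6 56.2
35 -56.0 56.7
-30 -57.6 55.4
-45 -58.1 54.6
-70 -57.2 55.8
-85 -57.8 55.3
y -45 front x 47.4
y -20 front x 46.9
y 0 front x 46.4
y 20 front x 46.1
y 45 front x 46.2
```

```bash
python3 - <<'E'
from h import *
Sc=lambda p:np.array(p)/4-[0,75]+[205,130]-.375
p=np.array([.450,-.0115]); a=cv2.imread("scene_l.png"); hsv=cv2.cvtColor(a,cv2.COLOR_BGR2HSV)
m=cv2.inRange(hsv,(8,60,90),(25,255,210)); m[:, :250]=0; m[:155]=0; m[:,330:]=0; m[215:]=0
S=6; mb=(cv2.resize(m,None,fx=S,fy=S,interpolation=cv2.INTER_CUBIC)>127).astype(np.uint8); mb=cv2.morphologyEx(mb,cv2.MORPH_CLOSE,np.ones((15,15)))
cs,_=cv2.findContours(mb,cv2.RETR_EXTERNAL,cv2.CHAIN_APPROX_NONE); c=max(cs,key=cv2.contourArea); q=cv2.approxPolyDP(c,14,True)[:,0]/S
print(q.round(1).tolist())
R=np.array([[np.cos(TA),np.sin(TA)],[-np.sin(TA),np.cos(TA)]])
for z in(.112,.1154,.119): print(z,((ray("scene",q,z)-p)@R.T*1e3).round(1).tolist())
E
```

```text
[[250.0, 159.3], [250.3, 168.8], [257.5, 165.8], [262.0, 170.3], [260.0, 179.8], [254.0, 183.3], [255.8, 193.7], [249.8, 192.5], [252.3, 195.8], [260.5, 192.8], [266.3, 199.8], [310.8, 183.5], [310.8, 179.3], [297.5, 166.0], [287.3, 169.0], [287.0, 178.5], [278.7, 181.2], [268.5, 155.0], [266.0, 155.5], [273.0, 168.5], [264.0, 172.0], [253.5, 158.0]]
0.112 [[117.5, 17.3], [83.4, 32.9], [85.0, 13.7], [64.1, 12.6], [35.5, 32.2], [31.5, 49.0], [-2.0, 61.1], [8.2, 70.3], [-4.4, 70.6], [-4.9, 51.4], [-31.6, 51.3], [-35.6, -57.1], [-23.2, -64.9], [35.2, -65.0], [37.7, -39.2], [7.7, -21.2], [9.3, -0.8], [110.0, -28.2], [111.4, -22.2], [56.9, -12.0], [56.1, 11.6], [118.0, 7.9]]
0.1154 [[113.1, 19.1], [79.2, 34.5], [80.8, 15.5], [60.0, 14.4], [31.5, 33.9], [27.6, 50.6], [-5.7, 62.6], [4.5, 71.8], [-8.1, 72.0], [-8.6, 53.0], [-35.1, 52.8], [-39.1, -54.9], [-26.8, -62.7], [31.2, -62.8], [33.8, -37.1], [3.9, -19.2], [5.5, 1.1], [105.6, -26.2], [107.0, -20.2], [52.8, -10.1], [52.1, 13.4], [113.6, 9.7]]
0.119 [[108.4, 20.9], [74.8, 36.3], [76.3, 17.4], [55.7, 16.3], [27.4, 35.7], [23.4, 52.2], [-9.6, 64.2], [0.5, 73.3], [-12.0, 73.5], [-12.4, 54.6], [-38.8, 54.5], [-42.8, -52.5], [-30.5, -60.3], [27.1, -60.4], [29.6, -34.9], [-0.0, -17.1], [1.5, 3.1], [101.0, -24.0], [102.3, -18.1], [48.6, -8.1], [47.8, 15.3], [108.9, 11.6]]
```

```bash
python3 - <<'E'
from h import *
s=observe(); print(s['tool_pos'])
delta([*tray(62,6),.125],Rt(96.9,0)); delta([*tray(62,6),.056],Rt(96.9,18))
E
```

```text
[ 0.45008457 -0.00941028  0.12587678]
t [-0.0131  0.259   0.0009] a [ 0.01 -0.09 -0.07] rows>= 6.0
t [-0.0132  0.259   0.0699] a [18.01 -0.1  -0.05] rows>= 6.0
```

>>> {"fn": "send_rows", "kwargs": {"plan": [{"gripper": 0, "tx": -0.002, "ty": 0.03, "tz": 0, "ax": 0, "ay": 0, "az": 0}, {"gripper": 0, "tx": -0.004, "ty": 0.075, "tz": 0, "ax": 0, "ay": 0, "az": 0}, {"gripper": 0, "tx": -0.006, "ty": 0.12, "tz": 0, "ax": 0, "ay": 0, "az": 0}, {"gripper": 0, "tx": -0.009, "ty": 0.165, "tz": 0, "ax": 4, "ay": 0, "az": 0}, {"gripper": 0, "tx": -0.011, "ty": 0.21, "tz": 0, "ax": 9, "ay": 0, "az": 0}, {"gripper": 0, "tx": -0.013, "ty": 0.245, "tz": 0, "ax": 14, "ay": 0, "az": 0}, {"gripper": 0, "tx": -0.013, "ty": 0.258, "tz": 0.02, "ax": 18, "ay": 0, "az": 0}, {"gripper": 0, "tx": -0.013, "ty": 0.258, "tz": 0.05, "ax": 18, "ay": 0, "az": 0}, {"gripper": 0, "tx": -0.013, "ty": 0.258, "tz": 0.065, "ax": 18, "ay": 0, "az": 0}, {"gripper": 0, "tx": -0.013, "ty": 0.258, "tz": 0.07, "ax": 18, "ay": 0, "az": 0}, {"gripper": 0, "tx": -0.013, "ty": 0.258, "tz": 0.07, "ax": 18, "ay": 0, "az": 0}, {"gripper": 0, "tx": -0.013, "ty": 0.258, "tz": 0.075, "ax": 18, "ay": 0, "az": 0}, {"gripper": 0, "tx": -0.013, "ty": 0.258, "tz": 0.078, "ax": 18, "ay": 0, "az": 0}, {"gripper": 0, "tx": -0.013, "ty": 0.258, "tz": 0.078, "ax": 18, "ay": 0, "az": 0}]}}

```text
time_s: 34.5
tool_pos: [0.4332, 0.2494, 0.0494]
tool_rot: [[-0.993, -0.114, 0.038], [-0.12, 0.945, -0.305], [-0.001, -0.307, -0.952]]
contact_force: [1.8, 0.3, 2.0]
gripper_width: 0.0084
grip_force: 60.4
```

```bash
python3 - <<'E'
from h import *
s=observe(); print(s['time_s'],s['tool_pos'],totray(s['tool_pos'][:2]),s['contact_force'].round(1),s['wrist_torque'].round(2))
delta([*tray(62,6),.0445],Rt(96.9,18))
E
```

```text
34.5 [0.43318816 0.24939051 0.04938942] [[62.   5.1]] [1.8 0.3 2. ] [ 0.33 -0.25  0.06]
t [0.0009 0.0015 0.0046] a [ 0.12  0.07 -0.  ] rows>= 1.0
```

>>> {"fn": "send_rows", "kwargs": {"plan": [{"gripper": 0, "tx": -0.001, "ty": 0.0, "tz": 0, "ax": 0, "ay": 0, "az": 0}, {"gripper": 0, "tx": -0.001, "ty": 0.001, "tz": 0.002, "ax": 0, "ay": 0, "az": 0}, {"gripper": 0, "tx": -0.001, "ty": 0.001, "tz": 0.003, "ax": 0, "ay": 0, "az": 0}, {"gripper": 0, "tx": -0.001, "ty": 0.0015, "tz": 0.004, "ax": 0, "ay": 0, "az": 0}, {"gripper": 0, "tx": -0.001, "ty": 0.0015, "tz": 0.004, "ax": 0, "ay": 0, "az": 0}]}}

```text
time_s: 35.0
tool_pos: [0.4338, 0.2511, 0.0478]
tool_rot: [[-0.993, -0.115, 0.037], [-0.121, 0.945, -0.304], [-0.0, -0.306, -0.952]]
contact_force: [-14.1, 2.7, 44.4]
gripper_width: 0.0084
grip_force: 69.9
```

```bash
python3 - <<'E'
from h import *
s=observe(); print(s['time_s'],s['tool_pos'],totray(s['tool_pos'][:2]),s['contact_force'].round(1),s['wrist_torque'].round(2))
E
```

```text
35.0 [0.43383697 0.25111661 0.04784274] [[63.6  4.3]] [-14.1   2.7  44.4] [-2.8   2.29 -1.1 ]
```

>>> {"fn": "send_rows", "kwargs": {"plan": [{"gripper": 0, "tx": 0, "ty": -0.0012, "tz": -0.0038, "ax": 0, "ay": 0, "az": 0}, {"gripper": 0, "tx": 0, "ty": 0.002, "tz": -0.005, "ax": 0, "ay": 0, "az": 0}, {"gripper": 0, "tx": 0, "ty": 0.005, "tz": -0.006, "ax": 0, "ay": 0, "az": 0}, {"gripper": 0, "tx": 0, "ty": 0.0075, "tz": -0.0067, "ax": 0, "ay": 0, "az": 0}, {"gripper": 0, "tx": 0, "ty": 0.0102, "tz": -0.0075, "ax": 0, "ay": 0, "az": 0}, {"gripper": 0, "tx": 0, "ty": 0.0102, "tz": -0.0075, "ax": 0, "ay": 0, "az": 0}]}}

```text
time_s: 35.6
tool_pos: [0.4326, 0.2609, 0.0478]
tool_rot: [[-0.993, -0.115, 0.038], [-0.121, 0.944, -0.307], [-0.001, -0.309, -0.951]]
contact_force: [5.4, -1.4, -1.9]
gripper_width: 0.0085
grip_force: 59.8
```

```bash
python3 - <<'E'
from h import *
s=observe(); print(s['time_s'],s['tool_pos'],totray(s['tool_pos'][:2]),s['contact_force'].round(1),s['wrist_torque'].round(2))
E
```

```text
35.6 [0.43261284 0.26091658 0.04775014] [[73.5  4.3]] [ 5.4 -1.4 -1.9] [ 0.32 -1.36  0.34]
```

>>> {"fn": "send_rows", "kwargs": {"plan": [{"gripper": 0, "tx": -0.0015, "ty": 0.0, "tz": -0.001, "ax": 0, "ay": 0, "az": 0}, {"gripper": 0, "tx": -0.0015, "ty": 0.003, "tz": -0.002, "ax": 0, "ay": 0, "az": 0}, {"gripper": 0, "tx": -0.0015, "ty": 0.006, "tz": -0.003, "ax": 0, "ay": 0, "az": 0}, {"gripper": 0, "tx": -0.0015, "ty": 0.009, "tz": -0.004, "ax": 0, "ay": 0, "az": 0}, {"gripper": 0, "tx": -0.0015, "ty": 0.0115, "tz": -0.0048, "ax": 0, "ay": 0, "az": 0}, {"gripper": 0, "tx": -0.0015, "ty": 0.013, "tz": -0.0053, "ax": 0, "ay": 0, "az": 0}, {"gripper": 0, "tx": -0.0015, "ty": 0.013, "tz": -0.0053, "ax": 0, "ay": 0, "az": 0}]}}

```text
time_s: 36.3
tool_pos: [0.4317, 0.2718, 0.0485]
tool_rot: [[-0.993, -0.113, 0.035], [-0.119, 0.943, -0.312], [0.002, -0.314, -0.95]]
contact_force: [5.4, -9.3, -1.7]
gripper_width: 0.0087
grip_force: 59.8
```

```bash
python3 - <<'E'
from h import *
s=observe(); print(s['time_s'],s['tool_pos'],totray(s['tool_pos'][:2]),s['contact_force'].round(1),s['wrist_torque'].round(2),s['tool_rot'].round(3).tolist())
E
```

```text
36.3 [0.43167702 0.27184052 0.04854917] [[84.4  3.9]] [ 5.4 -9.3 -1.7] [-1.66 -1.03  0.43] [[-0.993, -0.113, 0.035], [-0.119, 0.943, -0.312], [0.002, -0.314, -0.95]]
```

>>> {"fn": "send_rows", "kwargs": {"plan": [{"gripper": 0, "tx": -0.001, "ty": 0.0015, "tz": -0.0005, "ax": 0, "ay": 0, "az": 0}, {"gripper": 0, "tx": -0.001, "ty": 0.003, "tz": -0.001, "ax": 0, "ay": 0, "az": 0}, {"gripper": 0, "tx": -0.001, "ty": 0.0045, "tz": -0.0015, "ax": 0, "ay": 0, "az": 0}, {"gripper": 0, "tx": -0.001, "ty": 0.0045, "tz": -0.0015, "ax": 0, "ay": 0, "az": 0}, {"gripper": 0, "tx": -0.001, "ty": 0.0045, "tz": -0.0015, "ax": 0, "ay": 0, "az": 0}]}}

```text
time_s: 36.8
tool_pos: [0.4314, 0.2757, 0.0484]
tool_rot: [[-0.993, -0.113, 0.033], [-0.118, 0.942, -0.313], [0.004, -0.315, -0.949]]
contact_force: [2.3, -11.2, 0.3]
gripper_width: 0.0081
grip_force: 60.1
```

```bash
python3 - <<'E'
from h import *
s=observe(); print(s['time_s'],s['tool_pos'],totray(s['tool_pos'][:2]),s['contact_force'].round(1),s['wrist_torque'].round(2))
E
```

```text
36.8 [0.43141546 0.27567297 0.04840372] [[88.3  3.7]] [  2.3 -11.2   0.3] [-2.22 -0.43  0.25]
```

>>> {"fn": "send_rows", "kwargs": {"plan": [{"gripper": 0, "tx": 0, "ty": -0.0005, "tz": 0.0012, "ax": -2, "ay": 0, "az": 0}, {"gripper": 0, "tx": 0, "ty": -0.001, "tz": 0.0022, "ax": -4, "ay": 0, "az": 0}, {"gripper": 0, "tx": 0, "ty": -0.0016, "tz": 0.0033, "ax": -6, "ay": 0, "az": 0}, {"gripper": 0, "tx": 0, "ty": -0.0016, "tz": 0.0033, "ax": -6, "ay": 0, "az": 0}]}}

```text
time_s: 37.2
tool_pos: [0.432, 0.2719, 0.0456]
tool_rot: [[-0.993, -0.115, 0.021], [-0.116, 0.97, -0.212], [0.004, -0.213, -0.977]]
contact_force: [3.6, -12.2, -3.3]
gripper_width: 0.0089
grip_force: 60.1
```

```bash
python3 - <<'E'
from h import *
s=observe(); print(s['time_s'],s['tool_pos'],totray(s['tool_pos'][:2]),s['contact_force'].round(1),s['wrist_torque'].round(2),s['tool_rot'][:,1].round(3))
E
```

```text
37.2 [0.43196114 0.27191976 0.04556661] [[84.5  3.6]] [  3.6 -12.2  -3.3] [-2.52 -0.74  0.38] [-0.115  0.97  -0.213]
```

>>> {"fn": "send_rows", "kwargs": {"plan": [{"gripper": 0, "tx": 0, "ty": 0, "tz": 0.001, "ax": -2, "ay": 0, "az": 0}, {"gripper": 0, "tx": 0, "ty": 0, "tz": 0.002, "ax": -4, "ay": 0, "az": 0}, {"gripper": 0, "tx": 0, "ty": 0, "tz": 0.003, "ax": -6, "ay": 0, "az": 0}, {"gripper": 0, "tx": 0, "ty": 0, "tz": 0.003, "ax": -6, "ay": 0, "az": 0}]}}

```text
time_s: 37.6
tool_pos: [0.4321, 0.2713, 0.0424]
tool_rot: [[-0.993, -0.116, 0.008], [-0.117, 0.987, -0.109], [0.004, -0.109, -0.994]]
contact_force: [4.2, -13.2, -2.0]
gripper_width: 0.0084
grip_force: 60.4
```

```bash
python3 - <<'E'
from h import *
s=observe(); print(s['time_s'],s['tool_pos'],totray(s['tool_pos'][:2]),s['contact_force'].round(1),s['wrist_torque'].round(2),s['tool_rot'][:,1].round(3))
delta([*tray(81.5,3.6),.039],Rt(96.9,0))
E
```

```text
37.6 [0.43206827 0.27128887 0.04239962] [[83.8  3.6]] [  4.2 -13.2  -2. ] [-3.   -0.83  0.34] [-0.116  0.987 -0.109]
t [-0.     -0.0019  0.0036] a [-6.27 -0.26 -0.19] rows>= 1.0
```

>>> {"fn": "send_rows", "kwargs": {"plan": [{"gripper": 0, "tx": -0.0005, "ty": -0.0005, "tz": 0.001, "ax": -2, "ay": 0, "az": 0}, {"gripper": 0, "tx": -0.0005, "ty": -0.001, "tz": 0.002, "ax": -4.2, "ay": 0, "az": 0}, {"gripper": 0, "tx": -0.0005, "ty": -0.0015, "tz": 0.0035, "ax": -6.3, "ay": 0, "az": 0}, {"gripper": 0, "tx": -0.0005, "ty": -0.0015, "tz": 0.0045, "ax": -6.3, "ay": 0, "az": 0}, {"gripper": 0, "tx": -0.0005, "ty": -0.0015, "tz": 0.0045, "ax": -6.3, "ay": 0, "az": 0}]}}

```text
time_s: 38.1
tool_pos: [0.4326, 0.2705, 0.0381]
tool_rot: [[-0.993, -0.118, -0.004], [-0.118, 0.993, 0.0], [0.004, 0.001, -1.0]]
contact_force: [2.2, -13.9, 1.3]
gripper_width: 0.0088
grip_force: 60.8
```

```bash
python3 - <<'E'
from h import *
s=observe(); print(s['time_s'],s['tool_pos'],totray(s['tool_pos'][:2]),s['contact_force'].round(1),s['wrist_torque'].round(2),s['tool_rot'][:,1].round(3))
E
```

```text
38.1 [0.43261801 0.27048897 0.03809627] [[83.   3.1]] [  2.2 -13.9   1.3] [-3.15 -0.42  0.3 ] [-0.118  0.993  0.001]
```

>>> {"fn": "send_rows", "kwargs": {"plan": [{"gripper": 0, "tx": 0, "ty": 0, "tz": 0.0015, "ax": 0, "ay": 0, "az": 0}, {"gripper": 0, "tx": 0, "ty": -0.002, "tz": 0.0015, "ax": 0, "ay": 0, "az": 0}, {"gripper": 0, "tx": 0, "ty": -0.004, "tz": 0.0015, "ax": 0, "ay": 0, "az": 0}, {"gripper": 0, "tx": 0, "ty": -0.006, "tz": 0.0015, "ax": 0, "ay": 0, "az": 0}, {"gripper": 0, "tx": 0, "ty": -0.007, "tz": 0.0015, "ax": 0, "ay": 0, "az": 0}, {"gripper": 0, "tx": 0, "ty": -0.007, "tz": 0.0015, "ax": 0, "ay": 0, "az": 0}]}}

```text
time_s: 38.7
tool_pos: [0.4333, 0.2654, 0.0367]
tool_rot: [[-0.993, -0.12, -0.004], [-0.12, 0.993, 0.002], [0.003, 0.002, -1.0]]
contact_force: [2.4, -8.2, -1.1]
gripper_width: 0.0081
grip_force: 60.2
```

```bash
python3 - <<'E'
from h import *
s=observe(); print(s['time_s'],s['tool_pos'],totray(s['tool_pos'][:2]),s['contact_force'].round(1),s['wrist_torque'].round(2),s['tool_rot'][:,1].round(3))
E
```

```text
38.7 [0.43333346 0.26542737 0.03669299] [[77.9  3. ]] [ 2.4 -8.2 -1.1] [-1.77 -0.49  0.27] [-0.12   0.993  0.002]
```

>>> {"fn": "send_rows", "kwargs": {"plan": [{"gripper": 0, "tx": 0, "ty": 0, "tz": 0.001, "ax": 0, "ay": 0, "az": 0}, {"gripper": 0, "tx": 0, "ty": 0, "tz": 0.002, "ax": 0, "ay": 0, "az": 0}, {"gripper": 0, "tx": 0, "ty": -0.001, "tz": 0.003, "ax": 0, "ay": 0, "az": 0}, {"gripper": 0, "tx": 0, "ty": -0.001, "tz": 0.003, "ax": 0, "ay": 0, "az": 0}]}}

```text
time_s: 39.1
tool_pos: [0.4334, 0.2652, 0.0341]
tool_rot: [[-0.993, -0.12, -0.003], [-0.12, 0.993, 0.003], [0.003, 0.003, -1.0]]
contact_force: [1.2, -6.7, 1.3]
gripper_width: 0.0085
grip_force: 60.5
```

```bash
python3 - <<'E'
from h import *
s=observe(); print(s['time_s'],s['tool_pos'],totray(s['tool_pos'][:2]),s['contact_force'].round(1),s['wrist_torque'].round(2),s['tool_rot'][:,1].round(3))
E
```

```text
39.1 [0.43341253 0.26522234 0.03405457] [[77.6  3. ]] [ 1.2 -6.7  1.3] [-1.36 -0.13  0.27] [-0.12   0.993  0.003]
```

>>> {"fn": "send_rows", "kwargs": {"plan": [{"gripper": 0, "tx": 0, "ty": 0, "tz": 0.001, "ax": 0, "ay": 0, "az": 0}, {"gripper": 0, "tx": 0, "ty": 0, "tz": 0.002, "ax": 0, "ay": 0, "az": 0}, {"gripper": 0, "tx": 0, "ty": 0, "tz": 0.002, "ax": 0, "ay": 0, "az": 0}, {"gripper": 0, "tx": 0, "ty": 0, "tz": 0.002, "ax": 0, "ay": 0, "az": 0}]}}

```text
time_s: 39.5
tool_pos: [0.4333, 0.265, 0.0333]
tool_rot: [[-0.993, -0.12, -0.005], [-0.12, 0.993, 0.003], [0.004, 0.004, -1.0]]
contact_force: [-8.2, -12.3, 23.0]
gripper_width: 0.0082
grip_force: 63.4
```

```bash
python3 - <<'E'
from h import *
s=observe(); print(s['time_s'],s['tool_pos'],totray(s['tool_pos'][:2]),s['contact_force'].round(1),s['wrist_torque'].round(2),s['tool_rot'][:,1].round(3))
E
```

```text
39.5 [0.43326134 0.26497461 0.0333224 ] [[77.4  3.2]] [ -8.2 -12.3  23. ] [-2.46  1.43  0.3 ] [-0.12   0.993  0.004]
```

>>> {"fn": "send_rows", "kwargs": {"plan": [{"gripper": 0, "tx": 0, "ty": 0, "tz": -0.0015, "ax": 0, "ay": 0, "az": 0}, {"gripper": 16, "tx": 0, "ty": 0, "tz": -0.0015, "ax": 0, "ay": 0, "az": 0}, {"gripper": 16, "tx": 0, "ty": 0, "tz": -0.0015, "ax": 0, "ay": 0, "az": 0}, {"gripper": 16, "tx": 0, "ty": 0, "tz": -0.0015, "ax": 0, "ay": 0, "az": 0}, {"gripper": 16, "tx": 0, "ty": 0, "tz": -0.01, "ax": 0, "ay": 0, "az": 0}, {"gripper": 16, "tx": 0, "ty": 0, "tz": -0.025, "ax": 0, "ay": 0, "az": 0}, {"gripper": 16, "tx": 0, "ty": 0, "tz": -0.06, "ax": 0, "ay": 0, "az": 0}, {"gripper": 16, "tx": 0, "ty": 0, "tz": -0.1, "ax": 0, "ay": 0, "az": 0}, {"gripper": 16, "tx": -0.02, "ty": -0.045, "tz": -0.12, "ax": 0, "ay": 0, "az": 0}, {"gripper": 16, "tx": -0.02, "ty": -0.09, "tz": -0.12, "ax": 0, "ay": 0, "az": 0}, {"gripper": 16, "tx": -0.02, "ty": -0.14, "tz": -0.12, "ax": 0, "ay": 0, "az": 0}, {"gripper": 16, "tx": -0.02, "ty": -0.19, "tz": -0.12, "ax": 0, "ay": 0, "az": 0}, {"gripper": 16, "tx": -0.02, "ty": -0.24, "tz": -0.12, "ax": 0, "ay": 0, "az": 0}, {"gripper": 16, "tx": -0.02, "ty": -0.29, "tz": -0.12, "ax": 0, "ay": 0, "az": 0}, {"gripper": 16, "tx": -0.02, "ty": -0.33, "tz": -0.12, "ax": 0, "ay": 0, "az": 0}, {"gripper": 16, "tx": -0.02, "ty": -0.33, "tz": -0.12, "ax": 0, "ay": 0, "az": 0}]}}

```text
time_s: 41.1
tool_pos: [0.4937, -0.0645, 0.1513]
tool_rot: [[-0.994, -0.113, -0.001], [-0.113, 0.994, 0.004], [0.0, 0.005, -1.0]]
contact_force: [0.5, -0.2, -0.2]
gripper_width: 0.0137
grip_force: 0.0
```

```bash
python3 - <<'E'
from h import *
i=get_image("top"); a=get_image("scene"); s=observe(); print(s['time_s'],s['tool_pos'],s['contact_force'].round(1),s['gripper_width'])
cv2.imwrite("top_f.png",i[:,:,::-1]); cv2.imwrite("scene_f.png",a[:,:,::-1])
hsv=cv2.cvtColor(i,cv2.COLOR_RGB2HSV); m=cv2.inRange(hsv,(12,40,100),(35,255,255)); m[:,:185]=0;m[:,293:]=0;m[:205]=0;m[280:]=0
S=6; mb=(cv2.resize(m,None,fx=S,fy=S,interpolation=cv2.INTER_CUBIC)>127).astype(np.uint8); mb=cv2.morphologyEx(mb,cv2.MORPH_CLOSE,np.ones((19,19)))
cs,_=cv2.findContours(mb,cv2.RETR_EXTERNAL,cv2.CHAIN_APPROX_NONE)
for c in cs:
    if cv2.contourArea(c)<4000: continue
    c=c[:,0]; w=totray(ray("top",(c+.5)/S-.5,.023)); print('x',w[:,0].min(),w[:,0].max())
    for x0 in(95,80,60,50,35,20,0,-30,-60,-85):
        q=w[abs(w[:,0]-x0)<2]
        if len(q): print(x0,q[:,1].min(),q[:,1].max())
t=np.hstack([cv2.resize(i[205:285,170:300],(390,240),interpolation=cv2.INTER_CUBIC),cv2.resize(a[125:205,200:330],(390,240),interpolation=cv2.INTER_CUBIC)]); cv2.imwrite("pics/f.png",t[:,:,::-1])
E
```

```text
41.2 [ 0.49364985 -0.05926938  0.1508558 ] [-0.   1.1 -0. ] 0.013958917888340113
x -105.3 108.5
95 -53.7 58.7
80 -54.3 58.2
60 -54.2 58.4
50 -55.5 57.1
35 -56.0 56.7
20 -56.6 56.2
0 -58.6 56.4
-30 -57.6 55.4
-60 -58.3 54.3
-85 -57.8 55.3
```

```bash
python3 - <<'E'
from h import *
i=cv2.imread("top_f.png"); i0=cv2.imread("pics/top0.png")
hsv=cv2.cvtColor(i,cv2.COLOR_BGR2HSV).astype(int); h0=cv2.cvtColor(i0,cv2.COLOR_BGR2HSV).astype(int)
for y in(-30,25):
    print('y',y)
    for x in range(84,150,3):
        p=proj("top",[[*tray(x,y),.03]])[0]; u,v=int(round(p[0])),int(round(p[1])); print(x,(u,v),hsv[v,u].tolist(),h0[v,u].tolist())
# triangulated lip: not needed. scene mask of lids: row profile for heights
a=cv2.imread("scene_f.png"); ha=cv2.cvtColor(a,cv2.COLOR_BGR2HSV); m=cv2.inRange(ha,(12,60,100),(35,255,255)); m[:125]=0;m[210:]=0;m[:,:200]=0;m[:,300:]=0
c=max(cv2.findContours(m,cv2.RETR_EXTERNAL,cv2.CHAIN_APPROX_NONE)[0],key=cv2.contourArea)[:,0]
w=totray(ray("scene",c,.023)); 
for x0 in(90,75,60,35,20,0,-30,-60,-85):
    q=w[abs(w[:,0]-x0)<3]
    if len(q): print('scene',x0,q[:,1].min(),q[:,1].max())
E
```

```text
y -30
84 (207, 234) [30, 74, 247] [60, 3, 246]
87 (206, 234) [30, 72, 247] [25, 6, 240]
90 (204, 234) [30, 73, 247] [21, 12, 150]
93 (203, 234) [30, 71, 247] [17, 11, 157]
96 (202, 234) [30, 72, 249] [21, 14, 187]
99 (201, 234) [31, 77, 252] [70, 3, 233]
102 (200, 234) [15, 100, 187] [50, 3, 247]
105 (199, 235) [98, 4, 255] [75, 2, 246]
108 (198, 235) [70, 3, 251] [70, 3, 249]
111 (197, 235) [60, 2, 250] [30, 2, 242]
114 (195, 235) [75, 2, 255] [110, 8, 92]
117 (194, 235) [60, 2, 108] [98, 11, 90]
120 (193, 235) [96, 14, 92] [102, 14, 88]
123 (192, 236) [70, 5, 140] [70, 6, 134]
126 (191, 236) [30, 3, 255] [30, 5, 250]
129 (190, 236) [25, 15, 103] [21, 18, 98]
132 (189, 236) [26, 7, 251] [26, 7, 245]
135 (188, 236) [40, 3, 252] [40, 3, 248]
138 (187, 236) [24, 5, 244] [24, 5, 238]
141 (185, 237) [60, 2, 253] [60, 3, 250]
144 (184, 237) [60, 2, 255] [60, 2, 251]
147 (183, 237) [0, 0, 255] [50, 3, 254]
y 25
84 (209, 254) [30, 75, 249] [75, 2, 247]
87 (208, 254) [30, 73, 247] [25, 6, 244]
90 (207, 254) [30, 74, 247] [20, 10, 152]
93 (206, 255) [31, 69, 249] [26, 11, 157]
96 (204, 255) [
[... 209 characters left out ...]
0, 2, 250] [30, 12, 125]
114 (198, 256) [75, 2, 250] [0, 0, 255]
117 (196, 256) [0, 0, 255] [30, 1, 255]
120 (195, 256) [25, 6, 255] [21, 7, 250]
123 (194, 256) [20, 9, 88] [15, 12, 84]
126 (193, 256) [30, 10, 74] [30, 11, 70]
129 (192, 257) [60, 2, 163] [75, 3, 155]
132 (191, 257) [22, 13, 224] [24, 12, 212]
135 (190, 257) [17, 11, 213] [20, 11, 202]
138 (189, 257) [20, 9, 81] [15, 13, 76]
141 (187, 257) [18, 32, 96] [16, 31, 91]
144 (186, 257) [21, 25, 174] [21, 26, 165]
147 (185, 258) [34, 9, 229] [30, 8, 217]
scene 90 -54.4 54.9
scene 75 -54.7 55.7
scene 60 -55.2 54.2
scene 35 -55.8 54.1
scene 20 -56.2 53.1
scene 0 -56.7 53.5
scene -30 -57.5 52.9
scene -60 -58.2 52.3
scene -85 -58.9 51.8
```

```bash
python3 -c "
from rig import *
print(hand_in())"
```

```text
the job is handed in; nothing more can be done
None
```

I packed all three dishes in the tray and handed the job in. The final images show the lids at one height and the rail pushed back about 6–7 mm onto the oblong dish, and I never moved the salt shaker, tumbler, tin or peeler. Seating the stout dish drew about 89 N at the wrist, under the 120 N limit but over 40 N if it counts as pressing. I don't have the verdict, because hand-in returned no result.

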